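Wedge the spring clip off the tube rotator's shaft

TASK

Take the spring clip off the tube rotator's shaft: draw the wedge out of its holder by the blade, lay it on the bench and take it again by the handle, then slide its blade along the top of the shaft through the clip's eye until the clip has been spread and has ridden up past the middle of the shaft; do not touch the clip with the fingers before that. Then draw the wedge out and lay it flat on the bench clear of the machine and holder, lift the loosened clip away and leave it in the open glass dish. Leave the other things on the bench where they are.

Things in the scene. Friction and masses are not known exactly. Their poses are not given: they have to be found in the camera images.
- rotator: Fixed bench-top tube rotator: grey motor box 100 x 130 x 150 mm, white disc 120 mm across, level steel shaft with its axis 85 mm above the bench. Origin on the bench straight below the middle of the clip's groove; x runs along the shaft from the free end into the machine, z up. Disc from x = 75 to 87 mm, box from x = 102 mm.
- groove (a point): Point on the shaft's axis in the middle of the groove (radius 8 mm, 16 mm long) in which the clip sits. Beyond it a sleeve of radius 10 mm runs to the disc; on it, 8 to 16 mm past this point, two upright cheeks stand at 9.5 to 14 mm to either side, up to 30 mm above the axis: the clip bears on them while the wedge goes in between.
- collar_top (a point): Highest point, mid-length, of the round collar between the shaft's free end and the groove: radius 10.5 mm, from 28 to 8 mm before the groove's middle. The blade slides along its top.
- clip: Steel spring clip, 46 g, snapped over the groove from above; origin on the shaft's axis (at point groove) and axes as the rotator's while seated. Two sprung jaws, 25 mm wide outside, hook under the shaft with round toes, reaching 8.6 mm below the origin, and press inward with 3 to 5 N each. Once raised 9 mm or more it stays up by itself, to about 12 mm, and lifts off easily.
- clip_eye (a point): Centre of the clip's rigid eye (an arch, open below) above the shaft, 12 mm above the clip's origin. Eye: 14 mm long (x), 26 mm wide (y, the sides to grip by, a few mm to -x to miss the cheeks), 8 to 19.5 mm above the clip's origin. Opening 20 mm wide under a round 5 mm lintel bar, whose underside is 14.5 mm above the clip's origin: 4 mm above the collar's top. Below, lugs 14 mm apart sit on the groove
- wedge: Hand wedge, 80 g, 108 mm long, flat underside; origin on the underside where blade and handle meet, mid-width; x points to the tip. Steel blade x = 0 to 60 mm, 10 mm wide, its top sloping evenly from 18 mm high to 2.5 mm at the tip. Pushed in along the collar, it starts to raise the clip when the tip is some 6 mm past the lintel bar, then 0.26 mm per mm; it takes 5 to 15 N.
- wedge_tip (a point): Middle of the blade's front edge, 1 mm above the plane of the underside (the last 8 mm of the underside rise to it).
- wedge_handle (a point): Middle of the white handle, 24 mm behind the wedge's origin and 9 mm above the underside. The handle is 48 mm long, 14 mm wide and 18 mm high.
- holder: Fixed grey plastic holder, 85 x 84 x 32 mm, a roofed channel 20 mm wide and 24 mm high, open at the front. Origin on the bench in the middle of the mouth; x points straight out of the mouth. At the start the wedge lies on the bench with its handle hidden in the channel and about 42 mm of blade standing out along x.
- dish: Loose open glass dish, round, 92 mm across outside, 16 mm high, wall 3 mm, floor 3 mm. Origin at the centre of its underside.
- beaker: Glass beaker 66 mm across, 80 mm high. A bystander, loose; origin at the centre of its underside.
- slide_box: White slide box 80 x 35 x 22 mm. A bystander, loose; origin at the centre of its underside.
- spoon: Steel measuring spoon 170 mm long, lying flat. A bystander, loose; origin at the centre of its underside.
- dish_lid: Low round glass dish lid, 88 mm across, 10 mm high, closed on top. A bystander, loose; origin at the centre of its underside.
- vial: Small brown vial with a cap, 40 mm across, 65 mm high. A bystander, loose; origin at the centre of its underside.
There are look-alikes about, which are no part of the job. What is shaped like the dish but brown or pink is not meant.

How it is judged:
By the outcome, as a careful person would: the job done as asked, in the order asked, and still so for the second after the job is handed in, with the robot touching nothing.
It also fails if it takes over 67 s, if anything falls off the work surface, if the arm or the gripper's body presses on something with over 40 N, if the wrist force passes 120 N, or if a joint passes its speed limit or range.

ROBOT

A 6-joint arm with a two-finger parallel gripper is mounted at the origin on the work surface. World frame = base frame: x ahead of the robot, y to its left, z up, the work surface at z = 0. Lengths are in m, angles in degrees, forces in N, time in s.
With the tool pointing down it reaches from about 0.4 to 0.825 m from the base axis. Payload 7 kg.
Tool frame: the origin (TCP) lies between the finger pads; the fingertips stand 11 mm ahead of it and the grasp point (between the pads) lies 8 mm behind it; z points along the fingers, y is the direction in which the jaws open and shut (so a half turn about z gives the same grasp; the last joint's range is limited). The gripper opens to 88 mm and grips with 3 to 60 N. Pads are 19 mm wide; open, the fingers measure 130 mm over their backs; the gripper's body (78 mm by 193 mm) begins 47 mm behind the grasp point.
Start: joints at [80.392, 20.546, 0.682, 0, -70.136, -16.507], TCP at [0.297, 0.606, 0.238] pointing down, gripper open.
Joint ranges: [-176.03, 176.03], [-82.01, 121.73], [-58.28, 71.71], [-173.87, 95.51], [-174.79, -0.11], [-173.66, 173.66]. Speed limits (degrees/s): [136.94, 136.94, 172.46, 180, 180, 180].

INTERFACE

Orientations are given as [roll, pitch, yaw] about the fixed x, y, z axes, in that order (R = Rz(yaw) Ry(pitch) Rx(roll)).
In Python, from plant import r gives the robot as it stands.
- The arm moves only by the shell command python3 -m inch 'ROWS' [OPENING] [FORCE]. ROWS is JSON, a list of rows, each an object of numbers: "x", "y", "z": the shift along the tool's x, y, z as a fraction of full scale; "yaw": the turn about the tool's z as a fraction of full scale. In form: [{"x": .., "y": .., "z": .., "yaw": ..}, ...]. A call has 1 to 5 rows; each row shifts and turns the pose as measured when the row begins, along the tool's axes as they then stand; what a row does not reach is not made up. Full scale, the value 1, is 0.025 m for a shift and 4 degrees for a turn. A row lasts 1/12 s, in which the tool goes at most 41.7 mm and 7.16 degrees, less where a joint would pass 70% of its speed; a pose out of reach is approached as far as the arm can. A call with a number of a shift or a turn outside -1 to 1 is refused whole. A call with a gripper value outside its range is refused whole. OPENING is the opening, from -1 (shut) to 1 (fully open), set as the call begins (- or left out, the last holds). The fingers move at their own pace and stop on an object; FORCE is the grip in N (left out, the last holds). Time passes only in rows, so rows that do not move let the fingers close. It gives the time, the measured TCP pose, the force and the opening at its end, in the units of the state.
- r.get_state(): the state, without advancing time (a new reading comes with each control period).
- r.capture(name): name is "scene" or "top"; returns (picture, depth): 480x640x3 uint8, red, green, blue; 480x640 float32, m along the optical axis (not along the pixel's ray), 0 where there is no reading.
- r.camera_info(name): a dict with "mtx" (3x3 intrinsics, pixels), "pose" (4x4, takes a point from camera to world coordinates). Camera axes: x right, y down, z forward; pixel columns grow to the right and rows downward; lengths in m; the calibration is good to about 2 mm. A picture is of the moment at which its call begins. camera_info takes no time and is no camera call.
- r.close_job(): hands the job in, once; it reports no verdict.
The state is a dict: "time_s": time; "joints": joint angles; "qd": joint speeds; "joint_torque": joint torques, N m; "tcp_pos": TCP position; "eef_rot": TCP orientation; "contact_force": force on the tool from outside, world axes, zero at the start; "moment": the same for the moment, N m; "gripper_width": finger opening in m.
Only numpy, scipy, OpenCV 4.12 (cv2) and the standard library are available. Lean on these libraries where they do the work, as an engineer would, in place of code of your own. Each camera call takes 0.05 s, during which the arm holds its last target. There are 200 camera calls.

## Working session

There is one attempt and no reset: what is moved stays moved. The work goes in short steps, Python scripts to look and compute and a shell command to move; the robot and the scene stay as the last step left them, time stands still between calls to the robot, and variables do not carry over. Pictures are saved under pics/ and viewed, about 8 in all and at most 12, crops included, and the job is handed in when it is done.

```bash
ls; mkdir -p pics
cat > h.py <<'E'
import numpy as np, cv2
from plant import r
def info(n):
    i=r.camera_info(n); return np.array(i["mtx"]),np.array(i["pose"])
def pt(n,u,v,z=None,d=None):
    K,T=info(n); ray=np.linalg.inv(K)@[u,v,1]
    if d is not None: return T[:3,:3]@(ray*d)+T[:3,3]
    w=T[:3,:3]@ray; return T[:3,3]+w*(z-T[2,3])/w[2]
def proj(n,p):
    K,T=info(n); q=T[:3,:3].T@(np.array(p)-T[:3,3]); q=K@q; return q[:2]/q[2]
def cloud(n,d):
    K,T=info(n); v,u=np.mgrid[0:480,0:640]
    c=np.stack([u,v,np.ones_like(u)],-1)@np.linalg.inv(K).T*d[...,None]
    return c@T[:3,:3].T+T[:3,3]
def snap(n,tag):
    im,d=r.capture(n); np.savez(f'{tag}.npz',im=im,d=d); cv2.imwrite(f'pics/{tag}.png',im[...,::-1]); return im,d
E
python3 - <<'E'
from h import *
for n in("scene","top"):
    snap(n,n+'0'); K,T=info(n); print(n,K.round(1).tolist(),T.round(3).tolist())
print(r.get_state())
E
```

```text
pics
scene [[464.4, 0.0, 320.4], [0.0, 464.4, 239.9], [0.0, 0.0, 1.0]] [[0.314, 0.631, -0.71, 1.14], [0.95, -0.215, 0.229, -0.193], [-0.008, -0.746, -0.666, 0.697], [0.0, 0.0, 0.0, 1.0]]
top [[575.4, 0.0, 310.3], [0.0, 575.4, 235.3], [0.0, 0.0, 1.0]] [[0.008, -0.989, 0.15, 0.32], [-1.0, -0.01, -0.012, 0.042], [0.014, -0.15, -0.989, 1.188], [0.0, 0.0, 0.0, 1.0]]
{'time_s': 0.1, 'joints': array([ 8.03914059e+01,  2.05884117e+01,  6.38177122e-01, -1.93435622e-02,
       -7.01366481e+01, -1.65064842e+01]), 'qd': array([ 0.02781645, -0.11519737,  0.10700415, -0.02381038, -0.0852091 ,
        0.07221574]), 'joint_torque': array([-1.13115027e-03, -5.84163880e+01,  2.93751669e+01,  7.01539949e+00,
        1.01908043e-02, -5.09614460e-05]), 'tcp_pos': array([0.2969484 , 0.60568596, 0.2366927 ]), 'eef_rot': array([ 1.79911531e+02, -7.25233774e-03, -2.61216591e+01]), 'contact_force': array([-0.61767709, -0.73494572,  0.00837735]), 'moment': array([ 0.03031208, -0.02843106, -0.0144382 ]), 'gripper_width': 0.08780798243662154}
```

View pics/scene0.png

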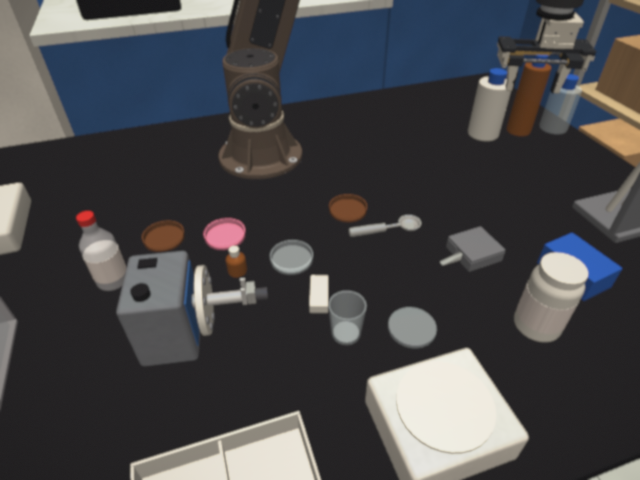

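View pics/top0.png

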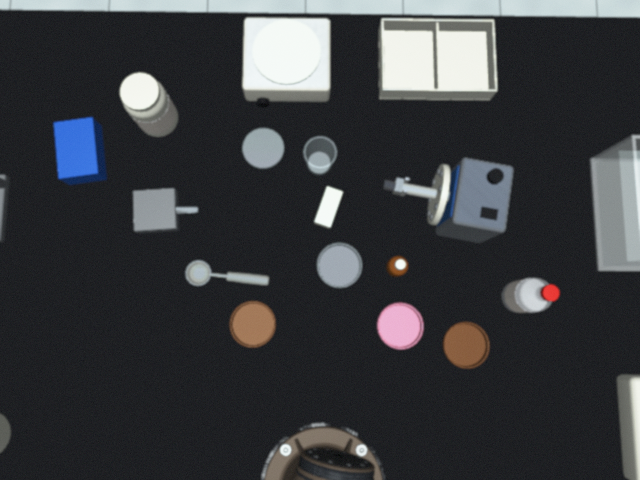

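Top view: the clear dish is at (340,265) and the lid, a look-alike, at (263,148). Other look-alikes are brown (252,324), brown (466,345) and pink (400,326). The holder is at (155,210) with the blade to (197,210), and the clip is at about (402,187) on the shaft. In the scene view the dish is at (291,256), the lid at (413,327), the clip at (248,291) and the blade at (450,259).

Run:
```python
from h import *
A=np.load('top0.npz');B=np.load('scene0.npz')
def crop(im,u0,v0,w,h,s): return cv2.resize(im[v0:v0+h,u0:u0+w],None,fx=s,fy=s,interpolation=cv2.INTER_CUBIC)
a=np.vstack([np.hstack([crop(A['im'],375,165,80,60,5),crop(B['im'],200,260,80,60,5)]),np.hstack([crop(A['im'],128,180,80,60,5),crop(B['im'],430,220,80,60,5)])])
cv2.imwrite('pics/c1.png',a[...,::-1])
for n,Z in(('top',A),('scene',B)):
    c=cloud(n,Z['d']); np.save(n+'c.npy',c)
    z=c[...,2]
    def st(name,m):
        p=c[m]; print(n,name,len(p),p.mean(0).round(4) if len(p) else '',np.percentile(p[:,2],[5,50,95]).round(4) if len(p) else '')
    x,y=c[...,0],c[...,1]
    st('bench',(abs(z)<.01)&(x>.3)&(x<.8)&(abs(y)<.4))
    if n=='top': boxes={'holder':(130,188,182,232),'blade':(178,200,204,216),'shaft':(384,438,175,200),'dish':(315,365,240,290)}
    else: boxes={'holder':(445,505,228,268),'blade':(438,452,253,267),'shaft':(208,270,280,308),'dish':(268,315,238,275)}
    for k,(u0,u1,v0,v1) in boxes.items():
        m=np.zeros(z.shape,bool); m[v0:v1,u0:u1]=1
        for lo,hi in((.004,.025),(.025,.04),(.07,.115)):
            st(f'{k} {lo}',m&(z>lo)&(z<hi))
```

```text
top bench 74980 [0.5348 0.0117 0.0008] [-0.0032  0.0008  0.0051]
top holder 0.004 247 [0.5445 0.3193 0.0118] [0.0042 0.0105 0.0235]
top holder 0.025 1715 [0.5458 0.3454 0.0323] [0.0285 0.0323 0.036 ]
top holder 0.07 0  
top blade 0.004 93 [0.5501 0.2852 0.0082] [0.0044 0.0073 0.0138]
top blade 0.025 0  
top blade 0.07 0  
top shaft 0.004 56 [ 0.6115 -0.1851  0.005 ] [0.004  0.0048 0.0068]
top shaft 0.025 5 [ 0.5935 -0.2199  0.0381] [0.0351 0.0394 0.0399]
top shaft 0.07 664 [ 0.5805 -0.1669  0.0951] [0.0837 0.0945 0.1073]
top dish 0.004 873 [ 0.4404 -0.034   0.0084] [0.0041 0.006  0.0181]
top dish 0.025 0  
top dish 0.07 0  
scene bench 59832 [ 0.602  -0.0219  0.0008] [-0.0015  0.0006  0.0035]
scene holder 0.004 486 [0.565  0.3229 0.0139] [0.0051 0.0134 0.024 ]
scene holder 0.025 1175 [0.5505 0.3434 0.0324] [0.0281 0.0327 0.0348]
scene holder 0.07 0  
scene blade 0.004 44 [0.5507 0.2793 0.0068] [0.0042 0.0066 0.0097]
scene blade 0.025 0  
scene blade 0.07 0  
scene shaft 0.004 2 [ 0.4888 -0.1413  0.0043] [0.0041 0.0043 0.0045]
scene shaft 0.025 1 [ 0.5452 -0.2118  0.0327] [0.0327 0.0327 0.0327]
scene shaft 0.07 877 [ 0.5841 -0.1652  0.0932] [0.0805 0.0931 0.1057]
scene dish 0.004 720 [ 0.4351 -0.0325  0.0094] [0.0041 0.0077 0.0171]
scene dish 0.025 0  
scene dish 0.07 0
```

View pics/c1.png

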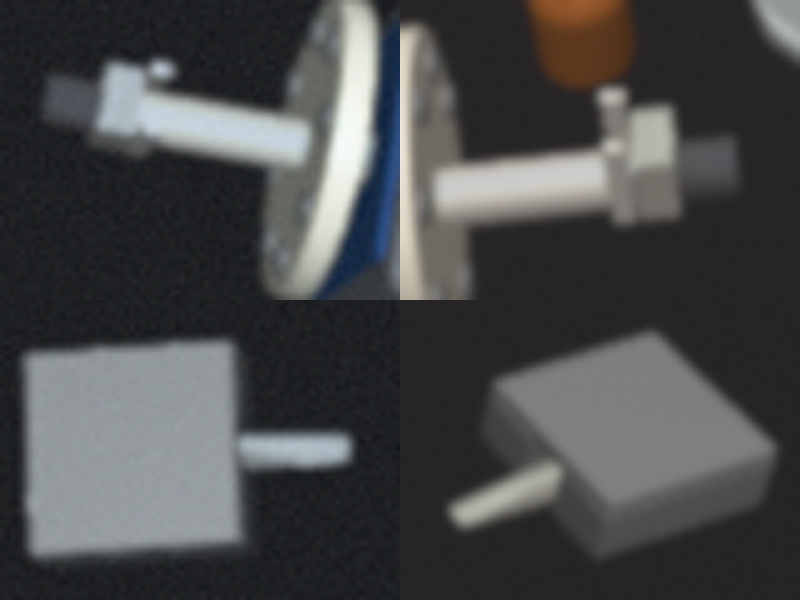

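The crop confirms the choices. Bottom row: grey holder with the steel blade pointing to image right (world −y). Top row: dark collar, clip eye right behind it, cheek posts, then the sleeve running to the disc.

Run:
```python
from h import *
A=np.load('top0.npz');B=np.load('scene0.npz');Z={'top':A,'scene':B}
C={n:np.load(n+'c.npy') for n in Z}
# holder: rim rect of roof on plane .032, both views
for n,(u0,u1,v0,v1) in {'top':(125,192,178,238),'scene':(435,510,222,275)}.items():
    c=C[n]; m=np.zeros((480,640),np.uint8); m[v0:v1,u0:u1]=(abs(c[v0:v1,u0:u1,2]-.032)<.006)
    ps=[pt(n,u,v,z=.032)[:2] for v,u in np.argwhere(m)]
    q=cv2.minAreaRect((np.array(ps)*1000).astype(np.float32)); print(n,'holder rect',q); print(cv2.boxPoints(q).round(1).tolist())
# blade masks
bl={}
for n,(u0,u1,v0,v1) in {'top':(177,204,202,218),'scene':(436,458,250,270)}.items():
    g=Z[n]['im'].astype(int).sum(2); m=np.zeros((480,640),bool); m[v0:v1,u0:u1]=g[v0:v1,u0:u1]>270
    if n=='scene': m&= (Z[n]['im'][...,0].astype(int)>125)
    vu=np.argwhere(m); print(n,'blade',len(vu),vu.min(0),vu.max(0))
    p=np.array([pt(n,u,v,z=.006)[:2] for v,u in vu])*1000
    q=cv2.minAreaRect(p.astype(np.float32)); print(q,cv2.boxPoints(q).round(1).tolist())
# sleeve/shaft lines: cloud of sleeve, top ridge
for n,(u0,u1,v0,v1) in {'top':(384,440,175,205),'scene':(205,272,278,312)}.items():
    c=C[n][v0:v1,u0:u1].reshape(-1,3); im=Z[n]['im'][v0:v1,u0:u1].reshape(-1,3).astype(int).sum(1)
    k=(c[:,2]>.074)&(c[:,2]<.125); c=c[k];im=im[k]
    f=cv2.fitLine(c[:,:2].astype(np.float32),cv2.DIST_HUBER,0,.001,.001).ravel(); print(n,'line',f, np.degrees(np.arctan2(f[1],f[0])))
    d=f[:2]*(-1 if f[1]>0 else 1); s=(c[:,:2]-f[2:])@d; o=(c[:,:2]-f[2:])@[-d[1],d[0]]
    for a in np.arange(-.06,.07,.004):
        j=(s>=a)&(s<a+.004)
        if j.sum()>3: print(round(a,3),j.sum(),'y',c[j,1].mean().round(4),'off',np.percentile(o[j],[5,50,95]).round(4),'z',np.percentile(c[j,2],[10,50,90,98]).round(4),'br',int(im[j].mean()))
for n,(u0,u1,v0,v1) in {'top':(305,375,232,298),'scene':(262,320,232,280)}.items():
    g=Z[n]['im'].astype(int).sum(2)[v0:v1,u0:u1]>200; vu=np.argwhere(g)
    p=np.array([pt(n,u+u0,v+v0,z=.008)[:2] for v,u in vu])*1000; print(n,'dish',cv2.minEnclosingCircle(p.astype(np.float32)))
```

```text
top holder rect ((546.1983032226562, 345.48333740234375), (84.50868225097656, 86.03585815429688), 4.555500507354736)
[[500.70001220703125, 385.0], [507.5, 299.20001220703125], [591.7000122070312, 306.0], [584.9000244140625, 391.70001220703125]]
scene holder rect ((548.907958984375, 344.62847900390625), (90.03262329101562, 89.34737396240234), 4.429723262786865)
[[500.6000061035156, 385.70001220703125], [507.5, 296.6000061035156], [597.2000122070312, 303.6000061035156], [590.2999877929688, 392.6000061035156]]
top blade 133 [207 177] [213 197]
((550.71533203125, 284.8473815917969), (12.746526718139648, 41.86399841308594), 0.6010313630104065) [[544.0999755859375, 305.70001220703125], [544.5999755859375, 263.79998779296875], [557.2999877929688, 264.0], [556.9000244140625, 305.79998779296875]]
scene blade 89 [254 441] [264 457]Traceback (most recent call last):
  File "<stdin>", line 15, in <module>
  File "h.py", line 6, in pt
    K,T=info(n); ray=np.linalg.inv(K)@[u,v,1]
        ~~~~^^^
  File "h.py", line 4, in info
    i=r.camera_info(n); return np.array(i["mtx"]),np.array(i["pose"])
ValueError: time passes only in moves, steps and waits
```

```bash
python3 - <<'E'
import re
s=open('h.py').read()
s=s.replace('''def info(n):
    i=r.camera_info(n); return np.array(i["mtx"]),np.array(i["pose"])''','''import functools,json,os
@functools.lru_cache
def info(n):
    f=n+'_cam.json'
    if not os.path.exists(f):
        i=r.camera_info(n); json.dump([np.array(i["mtx"]).tolist(),np.array(i["pose"]).tolist()],open(f,'w'))
    return tuple(np.array(a) for a in json.load(open(f)))''')
open('h.py','w').write(s)
E
cat > m.py <<'E'
from h import *
A=np.load('top0.npz');B=np.load('scene0.npz');Z={'top':A,'scene':B}
C={n:np.load(n+'c.npy') for n in Z}
for n,(u0,u1,v0,v1) in {'scene':(436,458,250,270)}.items():
    m=np.zeros((480,640),bool); m[v0:v1,u0:u1]=Z[n]['im'][v0:v1,u0:u1,0].astype(int)>140
    vu=np.argwhere(m)
    p=np.array([pt(n,u,v,z=.006)[:2] for v,u in vu])*1000
    q=cv2.minAreaRect(p.astype(np.float32)); print(q,cv2.boxPoints(q).round(1).tolist())
for n,(u0,u1,v0,v1) in {'top':(384,440,175,205),'scene':(205,272,278,312)}.items():
    c=C[n][v0:v1,u0:u1].reshape(-1,3); im=Z[n]['im'][v0:v1,u0:u1].reshape(-1,3).astype(int).sum(1)
    k=(c[:,2]>.074)&(c[:,2]<.125)&(c[:,1]>-.2); c=c[k];im=im[k]
    f=cv2.fitLine(c[:,:2].astype(np.float32),cv2.DIST_HUBER,0,.001,.001).ravel(); print(n,'line',f, np.degrees(np.arctan2(f[1],f[0])))
    d=f[:2]*(-1 if f[1]>0 else 1); s=(c[:,:2]-f[2:])@d; o=(c[:,:2]-f[2:])@[-d[1],d[0]]
    for a in np.arange(-.06,.07,.004):
        j=(s>=a)&(s<a+.004)
        if j.sum()>3: print(round(a,3),j.sum(),'xy',np.round(f[2:]+d*(a+.002),4),'off',np.percentile(o[j],[5,50,95]).round(4),'z',np.percentile(c[j,2],[50,90,98]).round(4),'br',int(im[j].mean()))
for n,(u0,u1,v0,v1) in {'top':(305,375,232,298),'scene':(262,320,232,280)}.items():
    g=Z[n]['im'].astype(int).sum(2)[v0:v1,u0:u1]>200; vu=np.argwhere(g)
    p=np.array([pt(n,u+u0,v+v0,z=.008)[:2] for v,u in vu])*1000; print(n,'dish',cv2.minEnclosingCircle(p.astype(np.float32)))
E
python3 m.py
```

```text
((550.3731689453125, 286.57861328125), (10.661323547363281, 46.11818313598633), 11.4276704788208) [[540.5999755859375, 308.1000061035156], [549.7000122070312, 262.8999938964844], [560.2000122070312, 265.0], [551.0, 310.20001220703125]]
top line [ 0.185158    0.98270875  0.58152527 -0.15537956] 79.32965
-0.044 8 xy [ 0.5893 -0.1141] off [-0.0025  0.004   0.0084] z [0.0922 0.0969 0.0972] br 194
-0.04 21 xy [ 0.5886 -0.118 ] off [-0.0067 -0.0003  0.0091] z [0.0941 0.0968 0.0972] br 223
-0.036 23 xy [ 0.5878 -0.122 ] off [-0.0087 -0.0015  0.008 ] z [0.0935 0.0971 0.0995] br 221
-0.032 22 xy [ 0.5871 -0.1259] off [-0.0081 -0.0015  0.0074] z [0.0944 0.0977 0.0994] br 225
-0.028 16 xy [ 0.5863 -0.1298] off [-0.0077 -0.0003  0.01  ] z [0.0931 0.0974 0.098 ] br 224
-0.024 27 xy [ 0.5856 -0.1338] off [-0.0081 -0.0011  0.012 ] z [0.0935 0.0984 0.1067] br 303
-0.02 41 xy [ 0.5849 -0.1377] off [-0.0115 -0.0012  0.0119] z [0.1035 0.1062 0.1087] br 456
-0.016 36 xy [ 0.5841 -0.1416] off [-0.0112 -0.0012  0.012 ] z [0.1055 0.1079 0.1089] br 495
-0.012 32 xy [ 0.5834 -0.1456] off [-0.011  -0.0017  0.
[... 2956 characters left out ...]
] br 523
0.02 28 xy [ 0.5834 -0.1824] off [-0.0108  0.0003  0.004 ] z [0.0917 0.0951 0.0957] br 515
0.024 24 xy [ 0.5826 -0.1863] off [-0.0128  0.0008  0.0045] z [0.092  0.0949 0.0953] br 502
0.028 29 xy [ 0.5817 -0.1902] off [-0.0082 -0.001   0.0032] z [0.0926 0.0956 0.0968] br 531
0.032 29 xy [ 0.5809 -0.1942] off [-0.0099  0.0012  0.0049] z [0.0913 0.095  0.0959] br 508
0.036 22 xy [ 0.58   -0.1981] off [-0.0114  0.0003  0.0035] z [0.093  0.0959 0.0973] br 517
0.04 5 xy [ 0.5792 -0.202 ] off [-0.0118 -0.0062 -0.0013] z [0.0943 0.0955 0.0959] br 519
top dish ((438.7525939941406, -32.59344482421875), 47.934364318847656)
scene dish ((451.4974670410156, -24.07709312438965), 72.24714660644531)
```

```bash
cat > s.py <<'E'
from h import *
from scipy.optimize import least_squares
for n,(u0,u1,v0,v1) in {'top':(384,440,175,205),'scene':(205,272,278,312)}.items():
    Z=np.load(n+'0.npz');c=np.load(n+'c.npy')[v0:v1,u0:u1].reshape(-1,3); im=Z['im'][v0:v1,u0:u1].reshape(-1,3).astype(int).sum(1)
    for nm,R,k in(('sleeve',.010,(c[:,1]<-.164)&(c[:,1]>-.197)),('collar',.0105,(c[:,1]>-.132)&(c[:,1]<-.117))):
        q=c[k&(c[:,2]>.08)&(c[:,2]<.102)]
        for fix in (0,1):
            f=lambda p:np.hypot((q[:,0]-p[0]-p[1]*(q[:,1]+.143))*np.cos(np.arctan(p[1])),q[:,2]-(.085 if fix else p[2]))-R
            print(n,nm,len(q),least_squares(f,[.585,.2,.085],loss='soft_l1',f_scale=.001).x.round(4))
E
python3 s.py
python3 - <<'E'
from plant import r
import numpy as np
s=r.get_state();p=s['tcp_pos'];print(np.round(p,4),s['eef_rot'].round(2))
E
```

```text
top sleeve 176 [0.5866 0.2008 0.0861]
top sleeve 176 [0.5867 0.2059 0.085 ]
top collar 76 [0.5858 0.1761 0.0856]
top collar 76 [0.5856 0.1907 0.085 ]
scene sleeve 226 [0.5843 0.1865 0.0851]
scene sleeve 226 [0.5843 0.1863 0.085 ]
scene collar 104 [0.5822 0.2575 0.0849]
scene collar 104 [0.5821 0.2577 0.085 ]
[0.2969 0.6057 0.2367] [ 1.7991e+02 -1.0000e-02 -2.6120e+01]
```

```bash
cat > g.py <<'E'
# usage: python3 g.py x y z yaw  -> remaining shift in tool axes (fractions) and yaw
import sys,numpy as np
from scipy.spatial.transform import Rotation as R
from plant import r
s=r.get_state();Rm=R.from_euler('xyz',s['eef_rot'],degrees=True).as_matrix()
print('t',round(s['time_s'],2),'tcp',s['tcp_pos'].round(4),'rot',s['eef_rot'].round(1),'F',np.round(s['contact_force'],1),'w',round(s['gripper_width'],4),'j6',s['joints'][5].round(0))
if len(sys.argv)>4:
    a=list(map(float,sys.argv[1:5])); d=Rm.T@(np.array(a[:3])-s['tcp_pos'])/.025
    R2=R.from_euler('xyz',[180,0,a[3]],degrees=True).as_matrix(); 
    dy=R.from_matrix(Rm.T@R2).as_rotvec(degrees=True)[2]/4
    print('need rows: x %.2f y %.2f z %.2f yaw %.2f'%(*d,dy))
    d2=R2.T@(np.array(a[:3])-s['tcp_pos'])/.025; print('in target frame: x %.2f y %.2f z %.2f'%tuple(d2))
E
python3 g.py 0.5515 0.2825 0.1 -85.4
python3 -m inch '[{"x":1,"y":0,"z":0,"yaw":1},{"x":1,"y":0,"z":0,"yaw":1},{"x":1,"y":0,"z":0,"yaw":1},{"x":1,"y":0,"z":0,"yaw":1},{"x":1,"y":0,"z":0,"yaw":1}]' -0.1 40
python3 g.py 0.5515 0.2825 0.1 -85.4
```

```text
t 0.1 tcp [0.2969 0.6057 0.2367] rot [179.9  -0.  -26.1] F [-0.6 -0.7  0. ] w 0.0878 j6 -17.0
need rows: x 14.83 y 7.12 z 5.48 yaw 14.82
in target frame: x 13.70 y -9.11 z 5.47
time_s: 0.52
tcp_pos: [0.3987, 0.536, 0.2333]
eef_rot: [179.7, -0.1, -46.4]
contact_force: [0.3, 0.6, 0.2]
gripper_width: 0.0597
t 0.52 tcp [0.3987 0.536  0.2333] rot [ 1.797e+02 -1.000e-01 -4.640e+01] F [0.3 0.6 0.2] w 0.0597 j6 -26.0
need rows: x 11.55 y 2.53 z 5.37 yaw 9.74
in target frame: x 10.60 y -5.28 z 5.33
```

```bash
python3 -m inch '[{"x":1,"y":0,"z":0.6,"yaw":1},{"x":1,"y":0,"z":0.6,"yaw":1},{"x":1,"y":0,"z":0.6,"yaw":1},{"x":1,"y":0,"z":0.6,"yaw":1},{"x":1,"y":0,"z":0.6,"yaw":1}]' -0.1 40 >/dev/null
python3 -m inch '[{"x":1,"y":-0.2,"z":0.5,"yaw":1},{"x":1,"y":-0.2,"z":0.5,"yaw":1},{"x":1,"y":-0.2,"z":0.5,"yaw":1},{"x":1,"y":-0.2,"z":0.5,"yaw":1},{"x":1,"y":-0.2,"z":0.5,"yaw":0.8}]' > /dev/null
python3 g.py 0.5515 0.2825 0.06 -85.4
```

```text
t 1.35 tcp [0.5309 0.3093 0.0897] rot [179.8  -0.3 -87.7] F [ 1.3 -0.8 -0.1] w 0.0394 j6 -46.0
need rows: x 1.10 y -0.79 z 1.19 yaw -0.57
in target frame: x 1.13 y -0.74 z 1.19
```

```bash
python3 -m inch '[{"x":0.6,"y":-0.4,"z":0.2,"yaw":-0.6},{"x":0.5,"y":-0.37,"z":0.4,"yaw":0},{"x":0,"y":0,"z":0.6,"yaw":0},{"x":0,"y":0,"z":0,"yaw":0}]' >/dev/null
python3 g.py 0.5515 0.2825 0.0125 -85.4
python3 - <<'E'
from h import *
im,d=snap('scene','scene1'); im2,d2=snap('top','top1')
f=lambda i,u,v:cv2.resize(i[v:v+90,u:u+100],None,fx=4,fy=4,interpolation=cv2.INTER_CUBIC)
cv2.imwrite('pics/c2.png',np.hstack([f(im,400,210),f(im2,140,165)])[...,::-1])
E
```

```text
t 1.68 tcp [0.5509 0.2736 0.0542] rot [179.4  -0.5 -85.8] F [-0.7 -0.1 -0.2] w 0.0396 j6 -40.0
need rows: x -0.37 y -0.07 z 1.66 yaw -0.10
in target frame: x -0.35 y -0.05 z 1.67
```

View pics/c2.png

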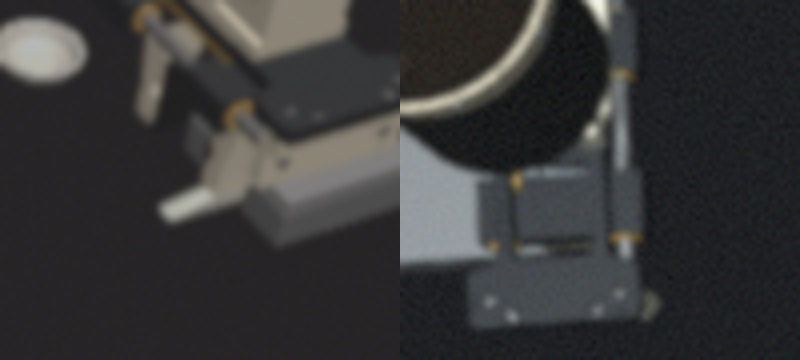

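The scene crop shows the open fingers straddling the blade (tip at crop (165,212)). I go down and grip.

```bash
python3 -m inch '[{"x":-0.3,"y":-0.05,"z":0.6,"yaw":-0.1},{"x":0,"y":0,"z":0.5,"yaw":0},{"x":0,"y":0,"z":0.4,"yaw":0},{"x":0,"y":0,"z":0,"yaw":0}]' >/dev/null
python3 g.py 0.5515 0.2825 0.0125 -85.4
```

```text
t 2.12 tcp [0.5535 0.2857 0.0213] rot [179.8  -0.3 -85.1] F [-0.6 -0.6 -0.6] w 0.0395 j6 -41.0
need rows: x 0.12 y 0.09 z 0.35 yaw 0.06
in target frame: x 0.12 y 0.09 z 0.35
```

```bash
python3 -m inch '[{"x":0.1,"y":0.08,"z":0.3,"yaw":0},{"x":0,"y":0,"z":0,"yaw":0}]' >/dev/null
python3 g.py 0.5515 0.2825 0.0125 -85.4
python3 -m inch '[{"x":0,"y":0,"z":0,"yaw":0},{"x":0,"y":0,"z":0,"yaw":0},{"x":0,"y":0,"z":0,"yaw":0}]' -1 30 >/dev/null
python3 -m inch '[{"x":0,"y":0,"z":0,"yaw":0},{"x":0,"y":0,"z":0,"yaw":0}]' >/dev/null
python3 g.py 0.5515 0.2825 0.0125 -85.4
```

```text
t 2.28 tcp [0.5512 0.2833 0.0134] rot [179.8  -0.3 -85.1] F [-0.2 -1.2 -0.1] w 0.0392 j6 -40.0
need rows: x 0.03 y -0.01 z 0.04 yaw 0.08
in target frame: x 0.03 y -0.01 z 0.04
t 2.7 tcp [0.5518 0.2836 0.0151] rot [179.9  -0.2 -85.1] F [-0.  -0.1  0.6] w 0.0116 j6 -40.0
need rows: x 0.04 y 0.01 z 0.10 yaw 0.08
in target frame: x 0.04 y 0.01 z 0.10
```

```bash
python3 -m inch '[{"x":0.2,"y":0,"z":0,"yaw":0},{"x":0.4,"y":0,"z":0,"yaw":0},{"x":0.4,"y":0,"z":0,"yaw":0}]' >/dev/null
python3 g.py 0.5591 0.1885 0.0145 -85.4
```

```text
t 2.95 tcp [0.5544 0.2589 0.0157] rot [180.   -0.2 -84.9] F [-0.1 -0.2 -0.7] w 0.0087 j6 -38.0
need rows: x 2.82 y 0.06 z 0.05 yaw 0.11
in target frame: x 2.82 y 0.04 z 0.05
```

```bash
python3 -m inch '[{"x":0,"y":0,"z":0,"yaw":0}]' >/dev/null
python3 g.py 0.5591 0.1885 0.0145 -85.4
python3 - <<'E'
from h import *
im,d=snap('scene','scene2')
cv2.imwrite('pics/c3.png',cv2.resize(im[200:300,370:510],None,fx=4,fy=4,interpolation=cv2.INTER_CUBIC)[...,::-1])
E
```

```text
t 3.03 tcp [0.554  0.2566 0.0155] rot [179.9  -0.2 -85. ] F [ 0.2 -0.3 -0.5] w 0.0093 j6 -38.0
need rows: x 2.73 y 0.03 z 0.05 yaw 0.09
in target frame: x 2.73 y 0.02 z 0.04
```

View pics/c3.png

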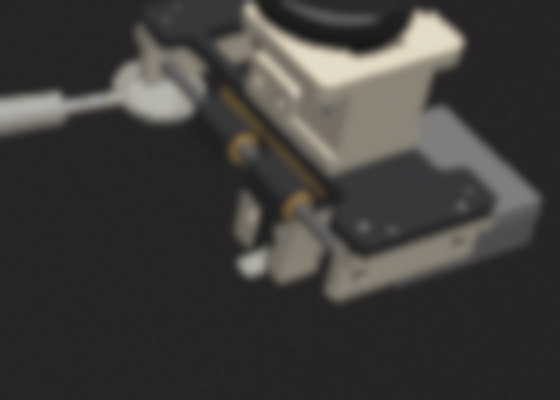

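The tip shows between the fingers at full-image (433,265), so the blade came along. I pull on.

```bash
python3 -m inch '[{"x":0.6,"y":0,"z":0,"yaw":0},{"x":0.8,"y":0,"z":0,"yaw":0},{"x":0.8,"y":0,"z":0.05,"yaw":0},{"x":0.5,"y":0,"z":0.05,"yaw":0},{"x":0,"y":0,"z":0.05,"yaw":0}]' >/dev/null
python3 g.py 0.5591 0.1885 0.0145 -85.4
python3 -m inch '[{"x":0,"y":0,"z":0,"yaw":0},{"x":0,"y":0,"z":0,"yaw":0},{"x":0,"y":0,"z":0,"yaw":0}]' -0.1 >/dev/null
python3 -m inch '[{"x":0,"y":0,"z":-0.5,"yaw":0},{"x":0,"y":0,"z":-1,"yaw":0},{"x":-0.3,"y":0,"z":-1,"yaw":0},{"x":-1,"y":0,"z":-0.4,"yaw":0},{"x":0,"y":0,"z":0,"yaw":0}]' >/dev/null
python3 g.py 0.5591 0.1885 0.0145 -85.4
```

```text
t 3.5 tcp [0.5633 0.1884 0.015 ] rot [-179.7    0.   -84.9] F [-7.4  0.6 13.9] w 0.0091 j6 -33.0
need rows: x -0.02 y 0.17 z 0.02 yaw 0.13
in target frame: x -0.02 y 0.17 z 0.02
t 4.17 tcp [0.5593 0.2173 0.089 ] rot [-1.799e+02 -1.000e-01 -8.510e+01] F [ 0.4 -0.1 -0.2] w 0.0391 j6 -35.0
need rows: x 1.14 y 0.11 z 2.98 yaw 0.07
in target frame: x 1.15 y 0.10 z 2.98
```

```bash
python3 -m inch '[{"x":-1,"y":0,"z":-1,"yaw":0},{"x":-1,"y":0,"z":-1,"yaw":0},{"x":-1,"y":0,"z":-1,"yaw":0},{"x":-1,"y":0,"z":0,"yaw":0},{"x":-1,"y":0,"z":0,"yaw":0}]' >/dev/null
python3 g.py
python3 - <<'E'
from h import *
im,d=snap('scene','scene3'); im2,d2=snap('top','top3')
cv2.imwrite('pics/c4.png',np.hstack([cv2.resize(im[220:340,350:510],None,fx=2.5,fy=3,interpolation=cv2.INTER_CUBIC),cv2.resize(im2[160:280,130:290],None,fx=2.5,fy=3,interpolation=cv2.INTER_CUBIC)])[...,::-1])
E
```

```text
t 4.58 tcp [0.5469 0.3429 0.166 ] rot [179.9  -0.2 -85.3] F [ 0.1 -0.4 -1.4] w 0.0395 j6 -45.0
```

View pics/c4.png

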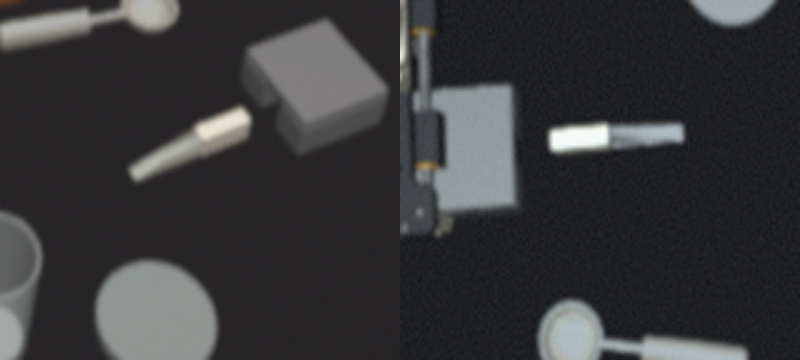

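The wedge lies free in front of the mouth: handle at top-crop (579,138), tip at (684,133).

Run:
```python
from h import *
for n,(u0,u1,v0,v1),t in(('top',(175,245,190,225),'top3'),('scene',(398,456,252,285),'scene3')):
    Z=np.load(t+'.npz'); im=Z['im'].astype(int); c=cloud(n,Z['d'])
    w=np.zeros((480,640),bool); w[v0:v1,u0:u1]=1
    S=im.sum(2); 
    for nm,m,z in(('all',w&(S>240)&(im[...,0]>85),.01),('handle',w&(S>(570 if n=='top' else 560)),.018)):
        vu=np.argwhere(m); 
        if len(vu)<10: print(n,nm,len(vu)); continue
        p=np.array([pt(n,u,v,z=z)[:2] for v,u in vu])*1000
        q=cv2.minAreaRect(p.astype(np.float32)); print(n,nm,np.round(q[0],1),np.round(q[1],1),round(q[2],1),cv2.boxPoints(q).round(0).tolist())
        l=cv2.fitLine(p.astype(np.float32),cv2.DIST_L2,0,.01,.01).ravel(); print(' dir',np.degrees(np.arctan2(l[1],l[0])).round(1),l[2:].round(1))
        cc=c[m];cc=cc[cc[:,2]>.003]; print(' depth pts',cc.mean(0).round(4),'z',np.percentile(cc[:,2],[10,50,90]).round(4),'y',np.percentile(cc[:,1],[2,98]).round(4))
```

```text
top all [547.5 238. ] [ 48.6 141.3] 2.5 [[520.0, 308.0], [526.0, 166.0], [575.0, 168.0], [569.0, 310.0]]
 dir -84.2 [560.2 230.5]
 depth pts [0.5578 0.232  0.0181] z [0.0062 0.016  0.021 ] y [0.1731 0.3034]
top handle [558.1 253.7] [13.  45.8] 5.1 [[550.0, 276.0], [554.0, 230.0], [567.0, 231.0], [563.0, 277.0]]
 dir -84.2 [558.1 253.3]
 depth pts [0.5581 0.2533 0.0182] z [0.0154 0.0181 0.021 ] y [0.2313 0.2752]
scene all [559.1 223.9] [ 30.9 122.8] 4.6 [[539.0, 284.0], [549.0, 161.0], [579.0, 164.0], [570.0, 286.0]]
 dir -80.4 [560.7 228.7]
 depth pts [0.5614 0.2299 0.0126] z [0.0047 0.013  0.0191] y [0.1745 0.2745]
scene handle [558.8 251.6] [11.7 44.5] 5.1 [[551.0, 273.0], [555.0, 229.0], [567.0, 230.0], [563.0, 274.0]]
 dir -84.5 [558.7 252. ]
 depth pts [0.5591 0.2518 0.0184] z [0.0166 0.0184 0.0203] y [0.2297 0.2727]
```

```bash
python3 -m inch '[{"x":0.6,"y":0,"z":0.6,"yaw":0},{"x":1,"y":0,"z":1,"yaw":0},{"x":0.9,"y":0,"z":1,"yaw":0},{"x":0.5,"y":0,"z":0.7,"yaw":0},{"x":0,"y":0,"z":0,"yaw":0}]' >/dev/null
python3 g.py 0.5582 0.2565 0.0125 -84.7
```

```text
t 5.1 tcp [0.5527 0.2696 0.0789] rot [-1.80e+02 -1.00e-01 -8.47e+01] F [-0.4 -0.5 -1.6] w 0.0392 j6 -39.0
need rows: x 0.54 y -0.17 z 2.66 yaw -0.01
in target frame: x 0.54 y -0.17 z 2.66
```

```bash
python3 -m inch '[{"x":0.5,"y":-0.17,"z":0.5,"yaw":0},{"x":0,"y":0,"z":0.6,"yaw":0},{"x":0,"y":0,"z":0.6,"yaw":0},{"x":0,"y":0,"z":0.4,"yaw":0},{"x":0,"y":0,"z":0,"yaw":0}]' >/dev/null
python3 g.py 0.5582 0.2565 0.0125 -84.7
```

```text
t 5.52 tcp [0.5586 0.2549 0.0242] rot [180.   -0.2 -84.8] F [ 0.2 -0.9 -0.2] w 0.0394 j6 -38.0
need rows: x -0.07 y 0.01 z 0.47 yaw -0.02
in target frame: x -0.06 y 0.01 z 0.47
```

```bash
python3 -m inch '[{"x":-0.06,"y":0,"z":0.3,"yaw":0},{"x":0,"y":0,"z":0.2,"yaw":0},{"x":0,"y":0,"z":0.05,"yaw":0}]' >/dev/null
python3 g.py 0.5582 0.2565 0.0125 -84.7
python3 -m inch '[{"x":0,"y":0,"z":0.02,"yaw":0},{"x":0,"y":0,"z":0.02,"yaw":0},{"x":0,"y":0,"z":0,"yaw":0},{"x":0,"y":0,"z":0,"yaw":0},{"x":0,"y":0,"z":0,"yaw":0}]' -1 50 >/dev/null
python3 g.py 0.5582 0.2565 0.0125 -84.7
```

```text
t 5.77 tcp [0.5593 0.2575 0.0113] rot [-180.    -0.2  -84.7] F [-4.1 -1.9 15.1] w 0.0395 j6 -38.0
need rows: x 0.03 y 0.05 z -0.05 yaw -0.00
in target frame: x 0.03 y 0.05 z -0.05
t 6.18 tcp [0.5601 0.2591 0.0123] rot [-1.798e+02 -1.000e-01 -8.460e+01] F [-0.5 -0.6 -0.8] w 0.0133 j6 -38.0
need rows: x 0.10 y 0.08 z -0.01 yaw 0.02
in target frame: x 0.10 y 0.08 z -0.01
```

```bash
python3 -m inch '[{"x":0,"y":0,"z":-0.4,"yaw":0},{"x":0,"y":0,"z":-0.8,"yaw":0},{"x":0,"y":0,"z":-1,"yaw":0},{"x":0,"y":0,"z":-1,"yaw":0},{"x":0.4,"y":-0.1,"z":-1,"yaw":0}]' >/dev/null
python3 -m inch '[{"x":0.8,"y":-0.2,"z":-1,"yaw":0.5},{"x":0.8,"y":-0.2,"z":-1,"yaw":0.8},{"x":0.8,"y":-0.2,"z":0,"yaw":0.8},{"x":0.8,"y":-0.2,"z":0,"yaw":0.8},{"x":0.8,"y":-0.2,"z":0,"yaw":0.8}]' >/dev/null
python3 g.py 0.611 -0.010 0.14 -101
```

```text
t 7.02 tcp [0.5884 0.1489 0.182 ] rot [-179.6   -0.   -99.6] F [-0.1 -0.9 -0.9] w 0.0137 j6 -43.0
need rows: x 6.12 y -1.94 z 1.70 yaw 0.36
in target frame: x 6.07 y -2.10 z 1.68
```

```bash
python3 -m inch '[{"x":0.8,"y":-0.4,"z":0,"yaw":0.3},{"x":0.9,"y":-0.5,"z":0,"yaw":0},{"x":0.9,"y":-0.5,"z":0,"yaw":0},{"x":0.9,"y":-0.4,"z":0,"yaw":0},{"x":0.8,"y":-0.2,"z":0,"yaw":0}]' >/dev/null
python3 g.py 0.611 -0.010 0.14 -101
python3 -m inch '[{"x":0.5,"y":0,"z":0.2,"yaw":0},{"x":0.4,"y":0,"z":0.3,"yaw":0},{"x":0.2,"y":0,"z":0.3,"yaw":0},{"x":0,"y":0,"z":0.3,"yaw":0},{"x":0,"y":0,"z":0,"yaw":0}]' >/dev/null
python3 g.py 0.611 -0.010 0.125 -101
```

```text
t 7.43 tcp [0.6182 0.0287 0.188 ] rot [-179.3    0.2 -101. ] F [ 0.7  0.1 -1.1] w 0.0137 j6 -32.0
need rows: x 1.58 y 0.01 z 1.92 yaw -0.00
in target frame: x 1.58 y -0.01 z 1.92
t 7.85 tcp [ 0.6119 -0.0031  0.1598] rot [-179.3    0.3 -101.3] F [-0.3 -0.2 -1. ] w 0.0136 j6 -29.0
need rows: x 0.28 y -0.00 z 1.39 yaw -0.07
in target frame: x 0.28 y -0.02 z 1.39
```

```bash
python3 -m inch '[{"x":0.25,"y":0,"z":0.5,"yaw":-0.07},{"x":0,"y":0,"z":0.5,"yaw":0},{"x":0,"y":0,"z":0.3,"yaw":0},{"x":0,"y":0,"z":0,"yaw":0}]' >/dev/null
python3 g.py 0.611 -0.010 0.125 -101
python3 - <<'E'
from h import *
im,d=snap('scene','scene4'); im2,d2=snap('top','top4')
cv2.imwrite('pics/c5.png',np.hstack([cv2.resize(im[235:335,200:320],(400,400),interpolation=cv2.INTER_CUBIC),cv2.resize(im2[140:240,340:460],(400,400),interpolation=cv2.INTER_CUBIC)])[...,::-1])
E
```

```text
t 8.18 tcp [ 0.6109 -0.0061  0.1252] rot [-179.3    0.2 -100.8] F [-0.2 -0.  -0.9] w 0.0137 j6 -29.0
need rows: x 0.15 y -0.03 z 0.01 yaw 0.06
in target frame: x 0.15 y -0.03 z 0.01
```

View pics/c5.png

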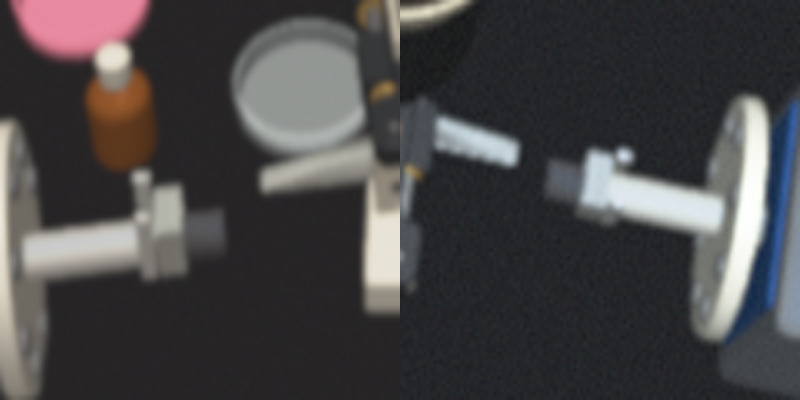

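Run:
```python
from h import *
yaw=np.radians(-100.8); d=np.array([np.cos(yaw),np.sin(yaw),0])
tip=np.array([.6109,-.0061,.1252-.0123+.0013])+.0905*d
print('pred tip',tip.round(4),proj('top',tip).round(1),proj('scene',tip).round(1))
def tri(a,b):
    P=[]
    for n in('top','scene'):
        K,T=info(n); P.append(K@np.linalg.inv(T)[:3])
    X=cv2.triangulatePoints(P[0],P[1],np.array(a,float),np.array(b,float)).ravel(); return X[:3]/X[3]
print('tri tip',tri((375.4,178),(278.9,280.7)))
# depth clouds: blade and collar/sleeve, same views, so biases cancel
for n,t,(u0,u1,v0,v1) in(('top','top4',(350,440,165,205)),('scene','scene4',(200,312,265,312))):
    Z=np.load(t+'.npz'); c=cloud(n,Z['d'])[v0:v1,u0:u1].reshape(-1,3)
    k=(c[:,1]<-.055)&(c[:,1]>-.105)&(c[:,2]>.1)&(c[:,2]<.14); q=c[k]
    G=np.array([.585,-.143]);dd=np.array([-.191,-.982]);
    nrm=np.array([-dd[1],dd[0]])
    s=(q[:,:2]-G)@dd;o=(q[:,:2]-G)@nrm
    print(n,'blade n',len(q),'s max',np.percentile(s,[2,98]).round(4))
    for a in np.arange(-.085,-.03,.006):
        j=(s>=a)&(s<a+.006)
        if j.sum()>3: print(round(a,3),j.sum(),'off',np.percentile(o[j],[5,50,95]).round(4),'z',np.percentile(q[j,2],[10,50,90]).round(4))
    k=(c[:,1]<-.164)&(c[:,1]>-.2)&(c[:,2]>.08); print(' sleeve off',np.percentile((c[k,:2]-G)@nrm,[5,50,95]).round(4)); 
    k=(c[:,1]<-.136)&(c[:,1]>-.15)&(c[:,2]>.1); print(' eye off',np.percentile((c[k,:2]-G)@nrm,[5,50,95]).round(4),'s',np.percentile((c[k,:2]-G)@dd,[2,98]).round(4),'z',np.percentile(c[k,2],[50,90]).round(4))
```

```text
pred tip [ 0.5939 -0.095   0.1142] [375.1 179. ] [277.7 280.2]
tri tip [ 0.59594902 -0.09473655  0.11480346]
top blade n 126 s max [-0.0892 -0.0513]
-0.085 19 off [-0.0047 -0.0011  0.0048] z [0.1189 0.1246 0.1269]
-0.079 20 off [-0.005  -0.0006  0.0037] z [0.1196 0.1236 0.1245]
-0.073 19 off [-0.0049 -0.0007  0.0042] z [0.1185 0.1212 0.1245]
-0.067 20 off [-0.0049 -0.0003  0.0047] z [0.1178 0.1195 0.1212]
-0.061 17 off [-0.005  -0.0001  0.0045] z [0.1151 0.1183 0.12  ]
-0.055 13 off [-0.0042  0.0001  0.0048] z [0.1153 0.117  0.1187]
 sleeve off [-0.0085 -0.0016  0.0085]
 eye off [-0.0126 -0.0008  0.0119] s [-0.0072  0.0085] z [0.1051 0.1083]
scene blade n 165 s max [-0.089  -0.0514]
-0.085 28 off [-0.0055  0.0017  0.0044] z [0.1156 0.1224 0.1242]
-0.079 28 off [-0.0048  0.0026  0.0048] z [0.1158 0.121  0.1234]
-0.073 25 off [-0.0059  0.0021  0.0049] z [0.1151 0.1196 0.1214]
-0.067 24 off [-0.0049  0.0016  0.0045] z [0.1149 0.1178 0.1198]
-0.061 17 off [-0.0061 -0.0002  0.0041] z [0.1155 0.1168 0.1178]
-0.055 15 off [-0.0052 -0.0011  0.0033] z [0.1147 0.1164 0.117 ]
 sleeve off [-0.0043  0.0069  0.5543]
 eye off [-0.0126  0.0004  0.0131] s [-0.0072  0.0086] z [0.1045 0.1058]
```

```bash
python3 -m inch '[{"x":0.4,"y":0,"z":0,"yaw":0},{"x":0.5,"y":0,"z":0,"yaw":0},{"x":0.4,"y":0,"z":0.1,"yaw":0},{"x":0,"y":0,"z":0.2,"yaw":0},{"x":0,"y":0,"z":0,"yaw":0}]' >/dev/null
python3 g.py 0.6042 -0.0435 0.108 -101
```

```text
t 8.7 tcp [ 0.6069 -0.0401  0.1215] rot [-179.     0.3 -100.6] F [-0.4  0.  -1.7] w 0.0134 j6 -25.0
need rows: x 0.16 y 0.09 z 0.54 yaw 0.09
in target frame: x 0.15 y 0.08 z 0.54
```

```bash
python3 -m inch '[{"x":0.12,"y":0.06,"z":0.2,"yaw":0.08},{"x":0,"y":0,"z":0.2,"yaw":0},{"x":0,"y":0,"z":0.1,"yaw":0},{"x":0,"y":0,"z":0,"yaw":0}]' >/dev/null
python3 g.py 0.6042 -0.0435 0.108 -101
python3 -m inch '[{"x":0,"y":0,"z":0.08,"yaw":0},{"x":0,"y":0,"z":0,"yaw":0}]' >/dev/null
python3 g.py 0.6042 -0.0435 0.108 -101
```

```text
t 9.03 tcp [ 0.605  -0.0441  0.1081] rot [-178.9    0.4 -101.1] F [-0.7 -0.4 -0.5] w 0.0135 j6 -26.0
need rows: x -0.02 y 0.03 z 0.00 yaw -0.02
in target frame: x -0.02 y 0.03 z 0.00
t 9.2 tcp [ 0.6054 -0.044   0.1066] rot [-178.9    0.3 -101. ] F [-1.5 -0.5  3.7] w 0.013 j6 -26.0
need rows: x -0.01 y 0.05 z -0.06 yaw -0.01
in target frame: x -0.01 y 0.05 z -0.06
```

```bash
python3 -m inch '[{"x":0.2,"y":0.04,"z":0,"yaw":0},{"x":0.25,"y":0,"z":0.02,"yaw":0},{"x":0.2,"y":0,"z":0,"yaw":0}]' >/dev/null
python3 g.py 0.5973 -0.0798 0.107 -101
python3 -m inch '[{"x":0.2,"y":0,"z":0.02,"yaw":0},{"x":0.2,"y":0,"z":0.02,"yaw":0}]' >/dev/null
python3 g.py 0.5973 -0.0798 0.107 -101
```

```text
t 9.45 tcp [ 0.6031 -0.0591  0.1074] rot [-178.7    0.4 -100.9] F [0.9 0.5 1.9] w 0.0142 j6 -24.0
need rows: x 0.86 y 0.07 z 0.01 yaw 0.04
in target frame: x 0.86 y 0.07 z 0.01
t 9.62 tcp [ 0.6032 -0.0682  0.1075] rot [-178.4    0.6 -100.8] F [ 2.7 13.   5.2] w 0.0134 j6 -23.0
need rows: x 0.50 y 0.14 z 0.01 yaw 0.04
in target frame: x 0.50 y 0.14 z 0.02
```

```bash
python3 -m inch '[{"x":0.15,"y":0.1,"z":0,"yaw":0},{"x":0.2,"y":0.08,"z":0,"yaw":0}]' >/dev/null
python3 g.py 0.5973 -0.0798 0.107 -101
python3 - <<'E'
from h import *
im,d=snap('scene','scene5'); im2,d2=snap('top','top5')
for n,c0,(u0,u1,v0,v1) in(('top',cloud('top',d2),(350,440,165,205)),('scene',cloud('scene',d),(200,312,265,312))):
    c=c0[v0:v1,u0:u1].reshape(-1,3); G=np.array([.585,-.143]);dd=np.array([-.191,-.982]);nrm=np.array([-dd[1],dd[0]])
    s=(c[:,:2]-G)@dd;o=(c[:,:2]-G)@nrm
    for a in np.arange(-.045,.03,.005):
        j=(s>=a)&(s<a+.005)&(c[:,2]>.097)&(c[:,2]<.13)
        if j.sum()>3: print(n,round(a,3),j.sum(),'off',np.percentile(o[j],[5,50,95]).round(4),'z',np.percentile(c[j,2],[10,50,90]).round(4))
E
```

```text
t 9.78 tcp [ 0.6021 -0.0726  0.1088] rot [-177.8    1.1 -100.8] F [ 4.6 23.5 -0. ] w 0.0139 j6 -22.0
need rows: x 0.32 y 0.14 z 0.06 yaw 0.04
in target frame: x 0.32 y 0.13 z 0.07
top -0.025 13 off [-0.0021  0.0028  0.0086] z [0.1    0.1083 0.1111]
top -0.02 19 off [-0.0018  0.0027  0.0074] z [0.0991 0.1074 0.1098]
top -0.015 16 off [-0.0039  0.003   0.0085] z [0.0983 0.105  0.1077]
top -0.01 24 off [-0.0106  0.0019  0.0103] z [0.1018 0.1055 0.1075]
top -0.005 37 off [-0.013  -0.0012  0.0108] z [0.1041 0.1062 0.1086]
top -0.0 37 off [-0.0133 -0.0018  0.0115] z [0.1037 0.1064 0.1088]
top 0.005 38 off [-0.013  -0.0001  0.0117] z [0.1009 0.1075 0.1144]
top 0.01 36 off [-0.0136  0.0042  0.0121] z [0.0977 0.1024 0.117 ]
top 0.015 13 off [-0.0102  0.0022  0.0137] z [0.0975 0.0994 0.1146]
top 0.02 4 off [-0.0029  0.0023  0.0063] z [0.0973 0.0979 0.098 ]
top 0.025 4 off [-0.0045 -0.0021  0.0034] z [0.0974 0.0987 0.0999]
scene -0.03 8 off [0.0047 0.0086 0.0095] z [0.099  0.1071 0.1099]
scene -0.025 28 off [-0.0008  0.0069  0.009 ] z [0.0992 0.1066 0.1091]
scene -0.02 25 off [-0.0012  0.0068  0.0094] z [0.0986 0.1056 0.1082]
scene -0.015 23 off [-0.0012  0.0064  0.0092] z [0.0999 0.105  0.1067]
scene -0.01 30 off [-0.0092  0.0068  0.0112] z [0.0994 0.1053 0.1066]
scene -0.005 43 off [-0.013   0.0055  0.0126] z [0.1008 0.1057 0.1083]
scene -0.0 42 off [-0.0122  0.002   0.0119] z [0.1016 0.1061 0.1077]
scene 0.005 45 off [-0.0116  0.0064  0.0143] z [0.1016 0.1054 0.1127]
scene 0.01 52 off [-0.0118 -0.0093  0.0141] z [0.0997 0.1081 0.1156]
scene 0.015 10 off [-0.0129 -0.0103  0.0138] z [0.0998 0.1084 0.1151]
```

```bash
python3 -m inch '[{"x":-0.4,"y":0,"z":0,"yaw":0},{"x":-0.6,"y":0,"z":0,"yaw":0},{"x":-0.6,"y":0,"z":-0.1,"yaw":0}]' >/dev/null
python3 g.py 0.6042 -0.0435 0.110 -101
python3 -m inch '[{"x":-0.8,"y":0,"z":-0.3,"yaw":0},{"x":-0.8,"y":0,"z":-0.3,"yaw":0},{"x":-0.8,"y":0,"z":0,"yaw":0}]' >/dev/null
python3 g.py 0.6042 -0.0435 0.110 -101
python3 -m inch '[{"x":0,"y":0.3,"z":-0.3,"yaw":0},{"x":0,"y":0,"z":-0.3,"yaw":0},{"x":0,"y":0,"z":0,"yaw":0}]' >/dev/null
python3 g.py 0.6042 -0.0435 0.110 -101
```

```text
t 10.13 tcp [ 0.6074 -0.0349  0.1105] rot [-178.1    1.  -101.1] F [-0.1  0.2 -1. ] w 0.0139 j6 -26.0
need rows: x 0.36 y 0.06 z 0.01 yaw -0.03
in target frame: x 0.36 y 0.06 z 0.02
t 10.38 tcp [0.6165 0.0259 0.1251] rot [-178.4    0.8 -101.3] F [ 0.5  0.1 -0.9] w 0.0137 j6 -32.0
need rows: x 2.83 y -0.04 z 0.56 yaw -0.08
in target frame: x 2.82 y -0.05 z 0.60
t 10.63 tcp [0.6079 0.032  0.1391] rot [-178.5    0.7 -101.1] F [ 1.1  0.3 -0.5] w 0.0135 j6 -33.0
need rows: x 3.01 y -0.41 z 1.14 yaw -0.02
in target frame: x 2.99 y -0.43 z 1.16
```

```bash
python3 -m inch '[{"x":0.8,"y":-0.2,"z":0.4,"yaw":0},{"x":1,"y":-0.25,"z":0.4,"yaw":0},{"x":0.6,"y":0,"z":0.3,"yaw":0},{"x":0,"y":0,"z":0,"yaw":0}]' - 60 >/dev/null
python3 g.py 0.6035 -0.0435 0.109 -101
```

```text
t 10.97 tcp [ 0.6081 -0.0305  0.1108] rot [-178.5    0.8 -101. ] F [-0.4  0.  -2.1] w 0.0134 j6 -26.0
need rows: x 0.55 y 0.08 z 0.06 yaw 0.01
in target frame: x 0.54 y 0.08 z 0.07
```

```bash
python3 -m inch '[{"x":0.45,"y":0.1,"z":0,"yaw":0},{"x":0,"y":0.03,"z":0,"yaw":0}]' >/dev/null
python3 g.py 0.6035 -0.0435 0.109 -101
python3 - <<'E'
from h import *
im2,d2=snap('top','top6')
for n,c0,(u0,u1,v0,v1) in(('top',cloud('top',d2),(350,440,165,205)),):
    c=c0[v0:v1,u0:u1].reshape(-1,3); G=np.array([.585,-.143]);dd=np.array([-.191,-.982]);nrm=np.array([-dd[1],dd[0]])
    s=(c[:,:2]-G)@dd;o=(c[:,:2]-G)@nrm
    for a in np.arange(-.06,.008,.005):
        j=(s>=a)&(s<a+.005)&(c[:,2]>(.101 if a<-.022 else .098))&(c[:,2]<.13)
        if j.sum()>3: print(n,round(a,3),j.sum(),'off',np.percentile(o[j],[5,50,95]).round(4),'z',np.percentile(c[j,2],[10,50,90]).round(4))
E
```

```text
t 11.13 tcp [ 0.6018 -0.0432  0.1097] rot [-178.6    0.7 -101.1] F [-0.4 -0.1 -0.8] w 0.0135 j6 -26.0
need rows: x -0.00 y -0.07 z 0.03 yaw -0.03
in target frame: x -0.00 y -0.07 z 0.03
top -0.055 17 off [-0.0071 -0.0027  0.0031] z [0.1049 0.1103 0.1138]
top -0.05 16 off [-0.0065 -0.003   0.0032] z [0.1048 0.1093 0.1114]
top -0.045 15 off [-0.006  -0.0021  0.0024] z [0.1034 0.1073 0.1117]
top -0.04 15 off [-0.0071 -0.0025  0.0015] z [0.1031 0.1061 0.1092]
top -0.035 14 off [-0.0063 -0.0014  0.0024] z [0.1027 0.1052 0.1071]
top -0.03 13 off [-0.0052 -0.0019  0.0026] z [0.102  0.1037 0.105 ]
top -0.025 12 off [-0.0065 -0.0004  0.0028] z [0.1022 0.1036 0.1042]
top -0.02 12 off [-0.0068 -0.0023  0.002 ] z [0.099  0.1007 0.1035]
top -0.015 6 off [-0.0067 -0.0027  0.0014] z [0.0995 0.1012 0.103 ]
top -0.01 26 off [-0.0127 -0.0009  0.0097] z [0.1021 0.1052 0.1081]
top -0.005 36 off [-0.0136 -0.0008  0.0112] z [0.1019 0.1045 0.1074]
top -0.0 34 off [-0.0134 -0.0023  0.0101] z [0.1024 0.1048 0.1074]
top 0.005 21 off [-0.013   0.0016  0.013 ] z [0.1025 0.1075 0.1155]
```

```bash
python3 -m inch '[{"x":0.9,"y":0,"z":0,"yaw":0}]' >/dev/null
python3 g.py 0.5940 -0.0934 0.107 -101
python3 -m inch '[{"x":0.9,"y":0.03,"z":0,"yaw":0}]' >/dev/null
python3 g.py 0.5940 -0.0934 0.107 -101
```

```text
t 11.27 tcp [ 0.5993 -0.0626  0.1101] rot [-178.4    0.8 -101. ] F [ 2.5  6.2 -6. ] w 0.0136 j6 -23.0
need rows: x 1.25 y -0.03 z 0.11 yaw -0.00
in target frame: x 1.25 y -0.03 z 0.12
t 11.35 tcp [ 0.5963 -0.0808  0.1097] rot [-178.2    1.2 -101. ] F [ 7.9 41.  -7.3] w 0.0137 j6 -21.0
need rows: x 0.52 y -0.00 z 0.10 yaw 0.00
in target frame: x 0.51 y -0.00 z 0.11
```

```bash
python3 -m inch '[{"x":0.1,"y":0,"z":0,"yaw":0}]' >/dev/null
python3 g.py 0.5935 -0.0993 0.109 -101
python3 -m inch '[{"x":0.4,"y":0,"z":0,"yaw":0}]' >/dev/null
python3 g.py 0.5935 -0.0993 0.109 -101
python3 - <<'E'
from h import *
im,d=snap('scene','scene7');im2,d2=snap('top','top7')
cv2.imwrite('pics/c7.png',np.hstack([cv2.resize(im[235:335,200:320],(400,400),interpolation=cv2.INTER_CUBIC),cv2.resize(im2[140:240,340:460],(400,400),interpolation=cv2.INTER_CUBIC)])[...,::-1])
E
```

```text
t 11.43 tcp [ 0.5962 -0.0832  0.1098] rot [-178.1    1.3 -101. ] F [-0.2  0.2 -1.2] w 0.0137 j6 -21.0
need rows: x 0.66 y -0.02 z 0.02 yaw -0.01
in target frame: x 0.65 y -0.02 z 0.03
t 11.52 tcp [ 0.595  -0.0917  0.1097] rot [-178.1    1.4 -101. ] F [ 0.5  5.2 -4.6] w 0.0136 j6 -20.0
need rows: x 0.31 y 0.00 z 0.02 yaw -0.00
in target frame: x 0.31 y 0.00 z 0.03
```

View pics/c7.png

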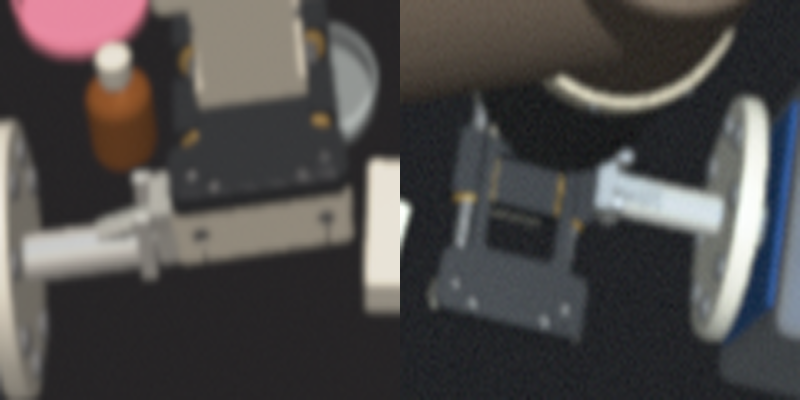

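The scene crop shows the blade through the eye, its tip over the sleeve at about (100,232), and the clip visibly higher.

```bash
cat > eye.py <<'E'
from h import *
import sys
for n,(u0,u1,v0,v1) in (('scene',(200,312,255,320)),('top',(350,445,165,205))):
    im,d=snap(n,n+sys.argv[1]); c=cloud(n,d)[v0:v1,u0:u1].reshape(-1,3); G=np.array([.585,-.143]);dd=np.array([-.191,-.982]);nrm=np.array([-dd[1],dd[0]])
    s=(c[:,:2]-G)@dd;o=(c[:,:2]-G)@nrm
    for a,b in((-.008,-.004),(-.004,0),(0,.004),(.004,.007),(.02,.026),(.026,.032),(.032,.038),(.038,.044),(.044,.05),(.05,.056)):
        j=(s>=a)&(s<b)&(c[:,2]>.08)&(c[:,2]<.14)&(abs(o)<.016)
        if j.sum()>3: print(n,a,j.sum(),'off',np.percentile(o[j],[5,50,95]).round(4),'z',np.percentile(c[j,2],[5,50,75,90,97]).round(4))
E
python3 -m inch '[{"x":0.35,"y":0,"z":0,"yaw":0}]' >/dev/null
python3 g.py 0.5935 -0.0993 0.109 -101
python3 eye.py 8
```

```text
t 11.7 tcp [ 0.593  -0.1012  0.1099] rot [-178.1    1.3 -101. ] F [-0.   0.3 -2. ] w 0.0134 j6 -19.0
need rows: x -0.08 y -0.00 z 0.04 yaw -0.00
in target frame: x -0.08 y -0.01 z 0.04
scene 0.02 55 off [-0.0032  0.0052  0.0098] z [0.0832 0.0949 0.1032 0.1055 0.106 ]
scene 0.026 49 off [-0.0024  0.0051  0.0103] z [0.0834 0.0939 0.1027 0.104  0.1048]
scene 0.032 50 off [-0.0038  0.0054  0.0101] z [0.0852 0.0959 0.1009 0.102  0.1028]
scene 0.038 47 off [-0.0039  0.005   0.0099] z [0.083  0.0928 0.0986 0.1003 0.1015]
scene 0.044 41 off [-0.0042  0.0065  0.0102] z [0.084  0.0932 0.0974 0.099  0.1001]
scene 0.05 43 off [-0.0042  0.0058  0.0097] z [0.0819 0.0925 0.0943 0.0961 0.0967]
top 0.02 29 off [-0.0086 -0.004   0.0039] z [0.0859 0.1016 0.1058 0.1082 0.109 ]
top 0.026 32 off [-0.0084 -0.0033  0.0059] z [0.088  0.1023 0.1037 0.1049 0.1069]
top 0.032 31 off [-0.0083 -0.0031  0.0051] z [0.0879 0.0989 0.1022 0.1039 0.1056]
top 0.038 29 off [-0.0083 -0.0018  0.0078] z [0.0867 0.0987 0.1015 0.1031 0.1035]
top 0.044 32 off [-0.0084 -0.0024  0.0082] z [0.0875 0.0942 0.0989 0.1016 0.1033]
top 0.05 33 off [-0.0086 -0.0009  0.009 ] z [0.0867 0.0934 0.0951 0.0964 0.0967]
```

```bash
python3 -m inch '[{"x":-0.3,"y":0,"z":0,"yaw":0},{"x":-0.5,"y":0,"z":0,"yaw":0},{"x":-0.6,"y":0,"z":0,"yaw":0}]' >/dev/null
python3 g.py 0.6035 -0.0435 0.109 -101
python3 -m inch '[{"x":-0.6,"y":0,"z":0,"yaw":0},{"x":-0.6,"y":0,"z":0,"yaw":0},{"x":-0.6,"y":0,"z":0,"yaw":0},{"x":-0.6,"y":0,"z":0,"yaw":0}]' >/dev/null
python3 g.py 0.6035 -0.0435 0.109 -101
python3 eye.py 9
```

```text
t 12.05 tcp [ 0.599  -0.0681  0.1108] rot [-178.1    1.2 -101.3] F [ 0.6  0.6 -1. ] w 0.0138 j6 -23.0
need rows: x -1.00 y 0.02 z 0.09 yaw -0.07
in target frame: x -1.00 y 0.01 z 0.07
t 12.38 tcp [ 0.612  -0.002   0.1128] rot [-178.1    1.2 -101.2] F [ 0.3  0.4 -1.1] w 0.0136 j6 -29.0
need rows: x 1.70 y 0.01 z 0.11 yaw -0.06
in target frame: x 1.69 y 0.02 z 0.15
scene -0.008 63 off [-0.0129  0.0065  0.0116] z [0.0911 0.1063 0.1159 0.117  0.1173]
scene -0.004 57 off [-0.0141  0.0086  0.0116] z [0.0907 0.1157 0.1169 0.1177 0.1183]
scene 0 53 off [-0.0121  0.0089  0.0121] z [0.0882 0.1143 0.1163 0.1172 0.118 ]
scene 0.004 28 off [-0.0126  0.0091  0.0113] z [0.0889 0.111  0.1162 0.1172 0.1175]
scene 0.02 39 off [-0.006  0.006  0.01 ] z [0.0837 0.0913 0.0938 0.0954 0.0957]
scene 0.026 41 off [-0.0037  0.0056  0.0101] z [0.0833 0.0927 0.0949 0.0959 0.0968]
scene 0.032 39 off [-0.0036  0.0067  0.0096] z [0.0845 0.0917 0.0938 0.0951 0.0958]
scene 0.038 44 off [-0.0044  0.0057  0.0102] z [0.0824 0.0932 0.0949 0.0958 0.0964]
scene 0.044 36 off [-0.0036  0.0068  0.0105] z [0.0831 0.0911 0.0946
[... 214 characters left out ...]
35  0.0089] z [0.1072 0.1164 0.118  0.121  0.1215]
top 0 32 off [-0.0144 -0.0041  0.0087] z [0.0994 0.1169 0.1186 0.1196 0.1203]
top 0.004 19 off [-0.0144 -0.0039  0.0088] z [0.1079 0.1154 0.1178 0.1184 0.1201]
top 0.02 31 off [-0.0081 -0.0017  0.0076] z [0.0885 0.0935 0.0954 0.0974 0.0994]
top 0.026 31 off [-0.0081 -0.0024  0.0078] z [0.0881 0.0928 0.0956 0.0965 0.0972]
top 0.032 35 off [-0.0087 -0.0002  0.0084] z [0.0878 0.0948 0.0952 0.0973 0.0988]
top 0.038 28 off [-0.0077 -0.0018  0.0083] z [0.0896 0.0947 0.0964 0.0973 0.0977]
top 0.044 32 off [-0.0089 -0.0029  0.0067] z [0.0864 0.0938 0.0958 0.0975 0.0993]
top 0.05 32 off [-0.0088 -0.0011  0.0097] z [0.0874 0.0938 0.095  0.0966 0.0968]
```

```bash
python3 -m inch '[{"x":-0.5,"y":0,"z":-0.8,"yaw":-0.5},{"x":-1,"y":0.4,"z":-0.6,"yaw":-0.6},{"x":-1,"y":0.6,"z":0,"yaw":-0.6},{"x":-1,"y":0.6,"z":0,"yaw":-0.6},{"x":-1,"y":0.6,"z":0,"yaw":-0.5}]' >/dev/null
python3 -m inch '[{"x":-1,"y":0.6,"z":0,"yaw":0},{"x":-1,"y":0.5,"z":0.4,"yaw":0},{"x":-1,"y":0.5,"z":0.8,"yaw":0},{"x":-0.5,"y":0.2,"z":0.8,"yaw":0},{"x":0,"y":0,"z":0,"yaw":0}]' >/dev/null
python3 g.py 0.545 0.19 0.04 -90
```

```text
t 13.32 tcp [0.5207 0.2192 0.1001] rot [-177.5    1.   -89.1] F [ 0.3 -0.9 -1.5] w 0.0133 j6 -43.0
need rows: x 1.23 y -0.85 z 2.42 yaw 0.21
in target frame: x 1.17 y -0.97 z 2.41
```

```bash
python3 -m inch '[{"x":0.6,"y":-0.5,"z":0.5,"yaw":0.2},{"x":0.5,"y":-0.45,"z":0.7,"yaw":0},{"x":0,"y":0,"z":0.7,"yaw":0},{"x":0,"y":0,"z":0.5,"yaw":0},{"x":0,"y":0,"z":0,"yaw":0}]' >/dev/null
python3 g.py 0.545 0.19 0.017 -90
```

```text
t 13.73 tcp [0.549  0.1957 0.0417] rot [-177.3    1.1  -89.6] F [-1.7 -0.2 -0.4] w 0.0131 j6 -40.0
need rows: x 0.25 y 0.21 z 0.97 yaw 0.10
in target frame: x 0.23 y 0.16 z 0.99
```

```bash
python3 -m inch '[{"x":0.2,"y":0.15,"z":0.5,"yaw":0},{"x":0,"y":0,"z":0.35,"yaw":0},{"x":0,"y":0,"z":0,"yaw":0}]' >/dev/null
python3 g.py 0.545 0.19 0.016 -90
python3 -m inch '[{"x":0,"y":0,"z":0.1,"yaw":0},{"x":0,"y":0,"z":0,"yaw":0}]' >/dev/null
python3 g.py 0.545 0.19 0.015 -90
```

```text
t 13.98 tcp [0.5478 0.1914 0.0217] rot [-177.2    1.1  -89.5] F [ 0.6 -0.6 -0.7] w 0.0135 j6 -40.0
need rows: x 0.06 y 0.12 z 0.22 yaw 0.11
in target frame: x 0.06 y 0.11 z 0.23
t 14.15 tcp [0.5487 0.192  0.0204] rot [-177.2    1.1  -89.5] F [-0.   0.  -0.9] w 0.0133 j6 -40.0
need rows: x 0.08 y 0.16 z 0.21 yaw 0.11
in target frame: x 0.08 y 0.15 z 0.22
```

```bash
python3 -m inch '[{"x":0,"y":0,"z":0.2,"yaw":0},{"x":0,"y":0,"z":0.05,"yaw":0}]' >/dev/null
python3 g.py 0.545 0.19 0.015 -90
python3 -m inch '[{"x":0,"y":0,"z":0.08,"yaw":0},{"x":0,"y":0,"z":0,"yaw":0}]' >/dev/null
python3 g.py 0.545 0.19 0.0125 -90
```

```text
t 14.32 tcp [0.5501 0.1931 0.0156] rot [-177.     1.2  -89.5] F [-0.  -1.2 -1.7] w 0.0133 j6 -40.0
need rows: x 0.12 y 0.21 z 0.01 yaw 0.12
in target frame: x 0.12 y 0.21 z 0.02
t 14.48 tcp [0.5508 0.1937 0.014 ] rot [-177.     1.3  -89.4] F [-0.2 -0.1 -0.3] w 0.0134 j6 -40.0
need rows: x 0.15 y 0.23 z 0.04 yaw 0.13
in target frame: x 0.15 y 0.23 z 0.06
```

```bash
python3 -m inch '[{"x":0,"y":0,"z":0.08,"yaw":0},{"x":0,"y":0,"z":0,"yaw":0}]' >/dev/null
python3 g.py
python3 -m inch '[{"x":0,"y":0,"z":0,"yaw":0},{"x":0,"y":0,"z":0,"yaw":0},{"x":0,"y":0,"z":0,"yaw":0},{"x":0,"y":0,"z":0,"yaw":0}]' -0.1 20 >/dev/null
python3 -m inch '[{"x":0,"y":0,"z":-0.4,"yaw":0},{"x":0,"y":0,"z":-0.8,"yaw":0},{"x":0,"y":0,"z":-1,"yaw":0},{"x":0,"y":0,"z":-1,"yaw":0},{"x":0,"y":0,"z":-1,"yaw":0}]' >/dev/null
python3 -m inch '[{"x":0,"y":0,"z":-1,"yaw":0},{"x":0,"y":0,"z":-1,"yaw":0},{"x":-1,"y":0,"z":0,"yaw":0},{"x":-1,"y":0,"z":0,"yaw":0},{"x":-1,"y":0,"z":0,"yaw":0}]' >/dev/null
python3 g.py
python3 - <<'E'
from h import *
for n in('scene','top'): snap(n,n+'10')
A=np.load('top10.npz')['im'];B=np.load('scene10.npz')['im']
cv2.imwrite('pics/c10.png',np.hstack([B[180:380,180:520],A[130:330,180:460]])[...,::-1])
c=cloud('scene',np.load('scene10.npz')['d'])
m=(c[...,0]>.5)&(c[...,0]<.6)&(c[...,1]>.05)&(c[...,1]<.25)&(c[...,2]>.006)&(c[...,2]<.03); q=c[m]; print('wedge',q.mean(0).round(3),np.percentile(q,[2,98],axis=0).round(3).tolist())
E
```

```text
t 14.65 tcp [0.5512 0.1939 0.0128] rot [-176.9    1.3  -89.4] F [-2.1 -1.7  5.3] w 0.0135 j6 -40.0
t 15.82 tcp [0.5409 0.2625 0.1841] rot [-176.9    1.4  -89.7] F [ 0.8 -0.6 -1.4] w 0.0395 j6 -46.0
wedge [0.554 0.168 0.014] [[0.546, 0.118, 0.006], [0.559, 0.21, 0.021]]
```

View pics/c10.png

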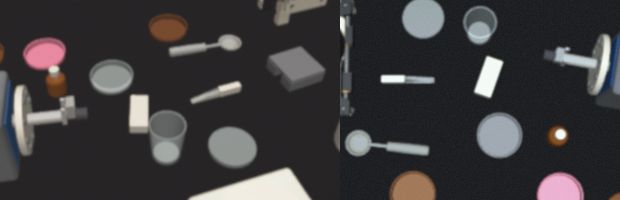

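The wedge lies flat at (0.554, 0.168), clear of everything, and the clip still sits raised on the shaft (scene crop (68,110)). Next I measure the clip and the dish.

```bash
python3 - <<'E'
from h import *
G=np.array([.585,-.143]);dd=np.array([-.191,-.982]);nrm=np.array([-dd[1],dd[0]])
for n,(u0,u1,v0,v1) in (('scene',(200,312,255,320)),('top',(350,445,165,205))):
    c=cloud(n,np.load(n+'10.npz')['d'])[v0:v1,u0:u1].reshape(-1,3)
    s=(c[:,:2]-G)@dd;o=(c[:,:2]-G)@nrm
    j=(s>-.02)&(s<.0075)&(c[:,2]>.109)&(c[:,2]<.14)&(abs(o)<.02)
    print(n,j.sum(),'s',np.percentile(s[j],[3,50,97]).round(4),'o',np.percentile(o[j],[3,50,97]).round(4),'z',np.percentile(c[j,2],[10,50,90]).round(4))
    k=(s>.0)&(s<.07)
    if n=='scene':
        c2=cloud(n,np.load(n+'10.npz')['d'])[225:285,255:330].reshape(-1,3)
    else: c2=cloud(n,np.load(n+'10.npz')['d'])[235:300,305:375].reshape(-1,3)
    q=c2[(c2[:,2]>.011)&(c2[:,2]<.022)&(abs(c2[:,0]-.44)<.07)&(abs(c2[:,1]+.03)<.07)]; print(' dish rim',len(q),cv2.minEnclosingCircle((q[:,:2]*1000).astype(np.float32)), np.percentile(q,[1,99],axis=0).round(3).tolist())
E
python3 g.py 0.5855 -0.140 0.20 -101
```

```text
scene 113 s [-0.007  -0.001   0.0051] o [-0.0157  0.002   0.0108] z [0.112  0.1164 0.118 ]
 dish rim 274 ((436.48291015625, -32.79024124145508), 47.32097625732422) [[0.392, -0.077, 0.011], [0.483, 0.013, 0.019]]
top 106 s [-0.0077 -0.001   0.0059] o [-0.0145 -0.0022  0.01  ] z [0.1134 0.1167 0.1194]
 dish rim 228 ((437.7320861816406, -32.546756744384766), 45.822147369384766) [[0.392, -0.077, 0.011], [0.483, 0.013, 0.021]]
t 15.92 tcp [0.5411 0.2648 0.1833] rot [-176.9    1.3  -89.5] F [ 0.6 -0.6 -0.5] w 0.0391 j6 -46.0
need rows: x 16.18 y -1.69 z -0.96 yaw 2.86
in target frame: x 15.55 y -4.83 z -0.67
```

```bash
python3 -m inch '[{"x":0.8,"y":-0.3,"z":-0.3,"yaw":0.5},{"x":1,"y":-0.3,"z":-0.3,"yaw":0.6},{"x":1,"y":-0.3,"z":-0.3,"yaw":0.6},{"x":1,"y":-0.3,"z":0,"yaw":0.6},{"x":1,"y":-0.3,"z":0,"yaw":0.5}]' 0 20 >/dev/null
python3 -m inch '[{"x":1,"y":-0.3,"z":0,"yaw":0},{"x":1,"y":-0.3,"z":0,"yaw":0},{"x":1,"y":-0.3,"z":0,"yaw":0},{"x":1,"y":-0.3,"z":0,"yaw":0},{"x":0.8,"y":-0.3,"z":0,"yaw":0}]' >/dev/null
python3 g.py 0.5838 -0.1387 0.18 -101
```

```text
t 16.75 tcp [0.58   0.0088 0.2077] rot [-177.2    2.  -100.7] F [ 0.1  0.9 -0.7] w 0.0442 j6 -31.0
need rows: x 5.80 y -1.20 z 0.97 yaw 0.07
in target frame: x 5.76 y -1.28 z 1.11
```

```bash
python3 -m inch '[{"x":1,"y":-0.3,"z":0,"yaw":0},{"x":1,"y":-0.3,"z":0,"yaw":0},{"x":1,"y":-0.3,"z":0,"yaw":0},{"x":0.9,"y":-0.2,"z":0.2,"yaw":0},{"x":0.4,"y":0,"z":0.1,"yaw":0}]' >/dev/null
python3 g.py 0.5838 -0.1387 0.18 -101
python3 -m inch '[{"x":0,"y":0,"z":0,"yaw":0},{"x":0,"y":0,"z":0,"yaw":0}]' >/dev/null
python3 g.py 0.5838 -0.1387 0.15 -101
```

```text
t 17.17 tcp [ 0.5855 -0.1109  0.2005] rot [-177.1    2.  -100.8] F [-0.4  0.2 -0.2] w 0.0442 j6 -18.0
need rows: x 1.13 y -0.10 z 0.79 yaw 0.05
in target frame: x 1.10 y -0.15 z 0.82
t 17.33 tcp [ 0.5838 -0.1137  0.2003] rot [-177.2    2.  -101. ] F [0.4 0.4 0.7] w 0.044 j6 -18.0
need rows: x 1.05 y -0.09 z 1.98 yaw -0.01
in target frame: x 0.98 y -0.19 z 2.01
```

```bash
python3 -m inch '[{"x":0.6,"y":-0.1,"z":0.3,"yaw":0},{"x":0.45,"y":-0.05,"z":0.6,"yaw":0},{"x":0,"y":0,"z":0.6,"yaw":0},{"x":0,"y":0,"z":0,"yaw":0}]' >/dev/null
python3 g.py 0.5838 -0.1387 0.15 -101
```

```text
t 17.67 tcp [ 0.585  -0.1371  0.1638] rot [-177.     2.1 -100.8] F [-1.4 -0.5 -0.1] w 0.0439 j6 -15.0
need rows: x 0.09 y 0.07 z 0.55 yaw 0.03
in target frame: x 0.07 y 0.04 z 0.55
```

```bash
python3 -m inch '[{"x":0.09,"y":0.06,"z":0.5,"yaw":0},{"x":0,"y":0,"z":0.5,"yaw":0},{"x":0,"y":0,"z":0.3,"yaw":0},{"x":0,"y":0,"z":0,"yaw":0}]' >/dev/null
python3 g.py 0.5838 -0.1387 0.107 -101
```

```text
t 18.0 tcp [ 0.5861 -0.1349  0.1334] rot [-176.9    2.1 -100.6] F [-0.2  0.6 -1.4] w 0.0435 j6 -15.0
need rows: x 0.20 y 0.12 z 1.04 yaw 0.09
in target frame: x 0.17 y 0.06 z 1.06
```

```bash
python3 -m inch '[{"x":0.2,"y":0.12,"z":0.2,"yaw":0.09},{"x":0,"y":0,"z":0.4,"yaw":0},{"x":0,"y":0,"z":0.3,"yaw":0},{"x":0,"y":0,"z":0,"yaw":0}]' >/dev/null
python3 g.py 0.5838 -0.1387 0.107 -101
```

```text
t 18.33 tcp [ 0.5847 -0.1376  0.1115] rot [-176.7    2.1 -100.8] F [-0.2 -0.4  0.4] w 0.0438 j6 -15.0
need rows: x 0.06 y 0.04 z 0.18 yaw 0.02
in target frame: x 0.05 y 0.03 z 0.18
```

```bash
python3 -m inch '[{"x":0.06,"y":0.03,"z":0.15,"yaw":0},{"x":0,"y":0,"z":0,"yaw":0}]' >/dev/null
python3 g.py
python3 -m inch '[{"x":0,"y":0,"z":0,"yaw":0},{"x":0,"y":0,"z":0,"yaw":0},{"x":0,"y":0,"z":0,"yaw":0},{"x":0,"y":0,"z":0,"yaw":0}]' -1 25 >/dev/null
python3 g.py
python3 -m inch '[{"x":0,"y":0,"z":-0.2,"yaw":0},{"x":0,"y":0,"z":-0.4,"yaw":0},{"x":0,"y":0,"z":-0.6,"yaw":0}]' >/dev/null
python3 g.py
```

```text
t 18.5 tcp [ 0.5839 -0.1389  0.107 ] rot [-176.7    2.1 -100.8] F [-0.2 -0.2 -0. ] w 0.0439 j6 -14.0
t 18.83 tcp [ 0.5841 -0.1393  0.1075] rot [-176.7    2.1 -100.9] F [-0.1  0.  -0.8] w 0.0258 j6 -14.0
t 19.08 tcp [ 0.5803 -0.1399  0.1363] rot [-177.     2.1 -100.9] F [-0.   0.4 -0.3] w 0.0258 j6 -14.0
```

```bash
python3 -m inch '[{"x":-0.1,"y":0,"z":-0.8,"yaw":0},{"x":-0.1,"y":0,"z":-1,"yaw":0},{"x":-0.4,"y":0.3,"z":-0.4,"yaw":0},{"x":-0.5,"y":0.8,"z":0,"yaw":0},{"x":-0.5,"y":0.9,"z":0,"yaw":0}]' >/dev/null
python3 g.py 0.4375 -0.0325 0.12 -101
python3 -m inch '[{"x":-0.4,"y":0.9,"z":0,"yaw":0},{"x":-0.3,"y":0.9,"z":0,"yaw":0},{"x":-0.2,"y":0.8,"z":0,"yaw":0},{"x":0,"y":0,"z":0,"yaw":0}]' >/dev/null
python3 g.py 0.4375 -0.0325 0.12 -101
```

```text
t 19.5 tcp [ 0.5385 -0.0933  0.1994] rot [-176.5    2.1 -101. ] F [-0.3  0.6 -0.8] w 0.0256 j6 -21.0
need rows: x -1.50 y 4.62 z 2.96 yaw -0.03
in target frame: x -1.62 y 4.43 z 3.17
t 19.83 tcp [ 0.4731 -0.055   0.1991] rot [-176.3    2.3 -101. ] F [-1.2  0.3 -1.9] w 0.0257 j6 -28.0
need rows: x -0.49 y 1.77 z 3.08 yaw -0.02
in target frame: x -0.61 y 1.57 z 3.16
```

```bash
python3 -m inch '[{"x":-0.2,"y":0.8,"z":0.3,"yaw":0},{"x":-0.3,"y":0.8,"z":0.8,"yaw":0},{"x":0,"y":0.2,"z":0.8,"yaw":0},{"x":0,"y":0,"z":0.8,"yaw":0},{"x":0,"y":0,"z":0,"yaw":0}]' >/dev/null
python3 g.py 0.4375 -0.0325 0.06 -101
```

```text
t 20.25 tcp [ 0.4352 -0.0295  0.1328] rot [-175.7    2.6 -100.8] F [-1.1 -0.4 -0.7] w 0.0255 j6 -33.0
need rows: x 0.24 y 0.10 z 2.90 yaw 0.01
in target frame: x 0.10 y -0.11 z 2.91
```

```bash
python3 -m inch '[{"x":0.12,"y":0.05,"z":0.6,"yaw":0},{"x":0.12,"y":0.05,"z":0.7,"yaw":0},{"x":0,"y":0,"z":0.7,"yaw":0},{"x":0,"y":0,"z":0.6,"yaw":0},{"x":0,"y":0,"z":0,"yaw":0}]' >/dev/null
python3 g.py 0.4375 -0.0325 0.028 -101
```

```text
t 20.67 tcp [ 0.441  -0.0317  0.0717] rot [-175.3    2.8 -100.7] F [-0.3 -0.5 -0.2] w 0.0261 j6 -33.0
need rows: x 0.14 y 0.27 z 1.73 yaw 0.05
in target frame: x 0.06 y 0.13 z 1.75
```

```bash
python3 -m inch '[{"x":0.1,"y":0.2,"z":0.5,"yaw":0},{"x":0.04,"y":0.07,"z":0.5,"yaw":0},{"x":0,"y":0,"z":0.4,"yaw":0},{"x":0,"y":0,"z":0,"yaw":0}]' >/dev/null
python3 g.py 0.4375 -0.0325 0.026 -101
python3 -m inch '[{"x":0,"y":0,"z":0.2,"yaw":0},{"x":0,"y":0,"z":0,"yaw":0}]' >/dev/null
python3 g.py 0.4375 -0.0325 0.026 -101
```

```text
t 21.0 tcp [ 0.441  -0.0319  0.0406] rot [-175.     2.9 -100.6] F [-0.4 -0.1  0.3] w 0.0259 j6 -33.0
need rows: x 0.08 y 0.18 z 0.57 yaw 0.06
in target frame: x 0.05 y 0.13 z 0.58
t 21.17 tcp [ 0.4432 -0.0313  0.0377] rot [-174.9    2.9 -100.6] F [-0.5  0.4 -1.2] w 0.0258 j6 -33.0
need rows: x 0.11 y 0.26 z 0.44 yaw 0.06
in target frame: x 0.09 y 0.22 z 0.47
```

```bash
python3 -m inch '[{"x":0.1,"y":0.26,"z":0.3,"yaw":0},{"x":0,"y":0.04,"z":0.15,"yaw":0},{"x":0,"y":0,"z":0,"yaw":0}]' >/dev/null
python3 g.py 0.4375 -0.0325 0.026 -101
python3 - <<'E'
from h import *
im,d=snap('scene','scene12')
cv2.imwrite('pics/c12.png',cv2.resize(im[190:310,220:380],(640,480),interpolation=cv2.INTER_CUBIC)[...,::-1])
E
```

```text
t 21.42 tcp [ 0.4391 -0.0311  0.0283] rot [-174.6    3.1 -100.6] F [ 0.  -0.2 -0.6] w 0.0258 j6 -33.0
need rows: x 0.07 y 0.06 z 0.08 yaw 0.08
in target frame: x 0.07 y 0.05 z 0.09
```

View pics/c12.png

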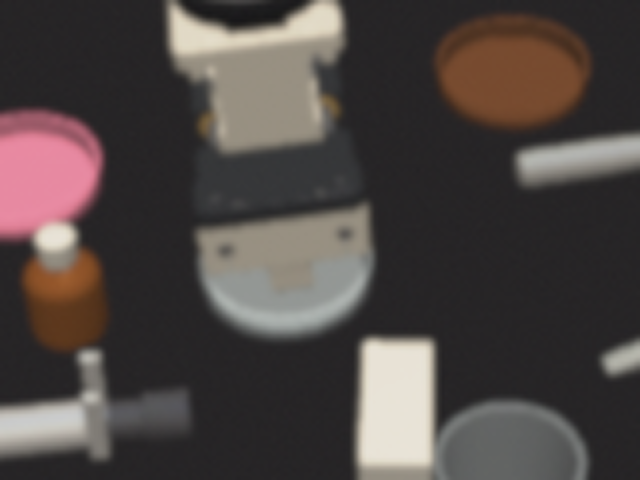

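The clip is off the shaft (the groove at (110,420) is bare) and the fingers are centred over the dish at (290,275). I lower a little and release.

```bash
python3 -m inch '[{"x":0,"y":0.04,"z":0.15,"yaw":0},{"x":0,"y":0,"z":0.05,"yaw":0},{"x":0,"y":0,"z":0,"yaw":0}]' >/dev/null
python3 g.py 0.4375 -0.0325 0.025 -101
python3 -m inch '[{"x":0,"y":0,"z":0,"yaw":0},{"x":0,"y":0,"z":0,"yaw":0},{"x":0,"y":0,"z":0,"yaw":0}]' -0.27 >/dev/null
python3 g.py
python3 -m inch '[{"x":0,"y":0,"z":-0.3,"yaw":0},{"x":0,"y":0,"z":-0.5,"yaw":0},{"x":0,"y":0,"z":-0.8,"yaw":0},{"x":0,"y":0,"z":-1,"yaw":0},{"x":0,"y":0,"z":-1,"yaw":0}]' >/dev/null
python3 -m inch '[{"x":0,"y":0,"z":-1,"yaw":0},{"x":-1,"y":0,"z":-0.5,"yaw":0},{"x":-1,"y":0,"z":0,"yaw":0},{"x":-1,"y":0,"z":0,"yaw":0},{"x":-1,"y":0,"z":0,"yaw":0}]' >/dev/null
python3 -m inch '[{"x":-1,"y":0,"z":0,"yaw":0},{"x":-1,"y":0,"z":0,"yaw":0},{"x":-1,"y":0,"z":0,"yaw":0},{"x":0,"y":0,"z":0,"yaw":0}]' >/dev/null
python3 g.py
python3 - <<'E'
from h import *
im,d=snap('scene','scene13');im2,d2=snap('top','top13')
cv2.imwrite('pics/c13.png',np.hstack([cv2.resize(im[180:380,180:520],None,fx=1.2,fy=1.8),cv2.resize(im2[110:310,180:440],None,fx=1.4,fy=1.8)])[...,::-1])
E
```

```text
t 21.72 tcp [ 0.44   -0.0303  0.0244] rot [-174.5    3.1 -100.5] F [ 0.5  1.  -0.7] w 0.0259 j6 -34.0
need rows: x 0.10 y 0.08 z -0.04 yaw 0.08
in target frame: x 0.11 y 0.08 z -0.02
t 21.97 tcp [ 0.4405 -0.0301  0.0247] rot [-174.5    3.1 -100.5] F [ 0.2 -0.1 -0.3] w 0.0315 j6 -34.0
t 23.13 tcp [0.4578 0.1423 0.1781] rot [-174.2    3.5 -100.8] F [1.1 0.7 0.9] w 0.0322 j6 -56.0
```

View pics/c13.png

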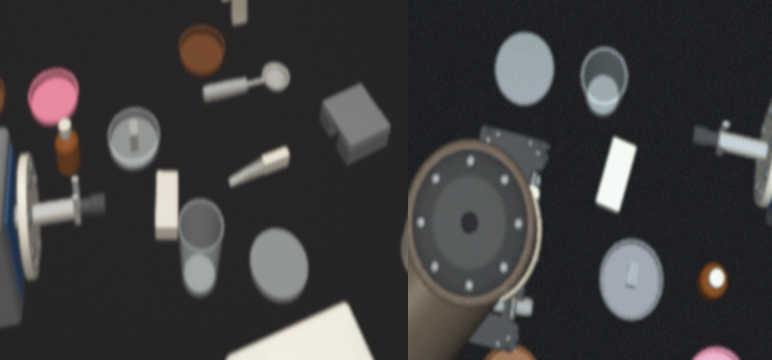

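The clip stands inside the clear dish (scene (133,133), top (632,275)). The wedge lies flat at scene (260,165), and the arm is clear of everything. I do a quick check that the bystanders haven't moved, then hand in.

Run:
```python
from h import *
a=np.load('scene0.npz')['im'].astype(int);b=np.load('scene13.npz')['im'].astype(int)
for k,(u,v) in dict(beaker=(347,317),box=(319,294),lid=(413,327),vial=(236,262),spoon=(385,227),dish=(291,256),brown=(348,208),pink=(225,234)).items():
    w=lambda i:i[v-30:v+30,u-45:u+45].sum(2).astype(np.float32)
    print(k,np.round(cv2.phaseCorrelate(w(a),w(b),cv2.createHanningWindow((90,60),cv2.CV_32F))[0],2))
print(r.close_job())
```

```text
beaker [ 0.07 -0.01]
box [-0.   -0.02]
lid [-0.13 -0.02]
vial [-0.08  0.08]
spoon [0.01 0.1 ]
dish [ 0.05 -0.06]
brown [ 0.1 -0. ]
pink [-0.01 -0.07]
the job is handed in; nothing more can be done
None
```

The spring clip is off the shaft and in the open clear glass dish, and the wedge lies flat on the bench. I handed the job in at about 23 s of the 67 s allowed.

**What I did**
- I drew the wedge out of the holder by the blade, laid it down and took it again by the handle.
- I pushed the blade through the clip's eye along the collar. The first push went about 3 mm off-centre, and I saw about 23 N, so I backed out and re-centred.
- The second push went through. The clip rose about 11 mm and stayed up when I drew the wedge out.
- I laid the wedge flat at about (0.554, 0.168), lifted the clip by the sides of its eye and released it in the dish.

**Last checks**
- **Placing:** the two final pictures show the clip inside the dish and the shaft bare. The scene picture shows the wedge flat and clear of the machine and holder. The arm touches nothing.
- **Other things:** the beaker, slide box, lid, vial, spoon and dish shifted by 0.13 pixel or less between the first and last pictures.

**What did not go as expected**
- **Push force:** it read 41 N for a moment on the second push, against the 5 to 15 N stated. That is above 40 N, but on the wrist reading through the gripped wedge (limit 120 N), not on the arm or gripper body.
- **Tool tilt:** the tool's tilt crept up to about 6° by the end, and the moves gave no way to correct it. The wedge and clip were still set down as intended.

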